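Find the run-out reagent pack by its weight and replace it

TASK

One of the three reagent packs in the slanted rack has run out, but they look alike: lift them to feel which is the light one, leave the full ones in the places where they stood, and put the run-out pack in the grey returns crate. Put the fresh pack from the bench, its cap still shut, fully down into the free place with the cap at the low end like the others; once it is in and let go, squeeze the two yellow tabs of its cap together and turn the cap anticlockwise (seen from above) all the way to its open stop. Do not disturb the tube rack, pen pot and wash bottle.

Things in the scene. Friction and masses are not known exactly. Their poses are not given: they have to be found in the camera images.
- pack_a: One of three packs in the slanted rack, identical to the eye: opaque white box, 150 mm long (own x) x 46 wide (y) x 85 tall (z), smooth parallel sides; origin at the centre of its underside. On top, 45 mm from the middle towards -x (low end), a blue cap with two yellow tabs, 28 mm tall, already open, one piece with the pack. Loose; full or run out, felt only by weight.
- pack_b: As pack_a. Two of the three packs are full (0.27 to 0.45 kg), one has run out (0.06 to 0.11 kg); which place it stands in is drawn anew each time.
- pack_c: As pack_a.
- pack_new: The fresh, full pack (0.36 to 0.46 kg), standing upright on the bench; same white body as pack_a (150 x 46 x 85 mm, origin at the centre of its underside, x along its length, cap 45 mm from the middle towards -x), but its cap turns. Loose.
- cap_mid (a point): Point on the turning axis of the fresh pack's cap, 14 mm above the pack's top face. z: the turning axis, away from the pack. x: along the line of the two tabs, turning with the cap (shut: the pack's length, x as the pack's). The cap between the tabs is 34 mm across and rises to 25 mm above the pack's top face.
- tab_1_face (a point): Middle of the outer face of the fresh cap's +x tab, an upright yellow plate 17 mm wide, from 8 to 28 mm above the pack's top face; the other tab mirrors it. 60 mm over both outer faces; each is sprung outwards and goes in 6 mm against 2 to 7 N (48 mm over both).
- cap_new (a joint): Turn of the fresh pack's cap, rad: 0 shut, growing anticlockwise seen from above, 1.10 at the open stop. A tooth under each tab runs against a rib on the pack: it turns only while both are squeezed well in (3 mm or more each); past 0.5 rad they may be let out. The ribs stand 4 mm high: fingertips must stay above them.
- rack: Fixed white sheet-metal rack, three places 80 mm apart along its y. Seats slope up at 30 degrees towards its +x: packs lean 30 degrees towards its -x, the low end. Origin on the bench under the middle place, z up. Lip 22 mm high at the low end, high end open. Each place has side rails 20 mm high, 53 mm apart inside; 34 mm free between packs.
- place_0 (a point): The seat at the rack's -y side: where the origin of a seated pack lies (a pack pushed against the lip lies 2 mm lower down the slope). 64 mm above the bench. Axes as the rack's: they do not slope.
- place_1 (a point): As place_0, the middle seat.
- place_2 (a point): As place_0, the seat at the rack's +y side.
- crate: Fixed grey open returns crate, 230 mm (own x) x 170 mm (own y) outside, walls 4 mm thick and 62 mm high; origin on the bench under its middle. The crate and the fresh pack stand on opposite sides of the rack, either way round.
- tube_rack: Bystander: white wire rack of capped blood tubes, 64 x 144 x 106 mm, origin under its middle.
- pen_pot: Bystander: pale blue pot of marker pens, 75 x 60 mm, 155 mm tall with the pens, origin under its middle.
- wash_bottle: Bystander: white bottle with a red cap, 70 mm across, 165 mm tall, origin under its middle.
Mind the look-alikes: they are no part of the job. Leave any purple look-alike of the pack_new alone.

How it is judged (in metres and radians):
On the way, in this order (a step that is already met when the one before it is completed fails the run):
1. the run-out pack lies in the returns crate, let go (it bears on the crate with its small weight only) (((x of pack_a in the frame of crate between -0.1 and 0.1 m and y of pack_a in the frame of crate between -0.075 and 0.075 m and z of pack_a in the frame of crate below 0.06 m and contact force between pack_a and crate between 0.2 and 1.8 N and linear speed of pack_a below 0.03 m/s and contact force between pack_a and the fingers below 0.1 N) or (x of pack_b in the frame of crate between -0.1 and 0.1 m and y of pack_b in the frame of crate between -0.075 and 0.075 m and z of pack_b in the frame of crate below 0.06 m and contact force between pack_b and crate between 0.2 and 1.8 N and linear speed of pack_b below 0.03 m/s and contact force between pack_b and the fingers below 0.1 N) or (x of pack_c in the frame of crate between -0.1 and 0.1 m and y of pack_c in the frame of crate between -0.075 and 0.075 m and z of pack_c in the frame of crate below 0.06 m and contact force between pack_c and crate between 0.2 and 1.8 N and linear speed of pack_c below 0.03 m/s and contact force between pack_c and the fingers below 0.1 N))), for 0.2 s.
2. the fresh pack is fully down in the free place, cap at the low end and still shut, let go ((distance between pack_new and place_0 below 0.012 m or distance between pack_new and place_1 below 0.012 m or distance between pack_new and place_2 below 0.012 m) and angle between pack_new's own z axis and vertical between 0.44 and 0.61 rad and angle between the y axis of pack_new and the y axis of rack, either way round below 0.12 rad and x of cap_mid in the frame of rack below -0.04 m and value of joint cap_new below 0.2 rad and contact force between pack_new and the fingers below 0.1 N and linear speed of pack_new below 0.03 m/s), for 0.2 s.
At the end, for the whole second after the job is handed in: The run-out pack lies in the crate (bears under 1.8 N on it); the fresh pack sits fully down in the free place (origin within 12 mm of the seat point, leaning with the rack, cap at the low end), cap within 0.1 rad of its open stop; both full packs are where they stood (12 mm); all at rest, let go ((distance between pack_new and place_0 below 0.012 m or distance between pack_new and place_1 below 0.012 m or distance between pack_new and place_2 below 0.012 m) and angle between pack_new's own z axis and vertical between 0.44 and 0.61 rad and angle between the y axis of pack_new and the y axis of rack, either way round below 0.12 rad and x of cap_mid in the frame of rack below -0.04 m and value of joint cap_new above 1 rad and linear speed of pack_new below 0.03 m/s and ((x of pack_a in the frame of crate between -0.1 and 0.1 m and y of pack_a in the frame of crate between -0.075 and 0.075 m and z of pack_a in the frame of crate below 0.06 m and contact force between pack_a and crate between 0.2 and 1.8 N and linear speed of pack_a below 0.03 m/s and distance of each of pack_b, pack_c from where it was at the start of the episode below 0.012 m and angle between pack_b's own z axis and vertical between 0.44 and 0.61 rad and angle between pack_c's own z axis and vertical between 0.44 and 0.61 rad) or (x of pack_b in the frame of crate between -0.1 and 0.1 m and y of pack_b in the frame of crate between -0.075 and 0.075 m and z of pack_b in the frame of crate below 0.06 m and contact force between pack_b and crate between 0.2 and 1.8 N and linear speed of pack_b below 0.03 m/s and distance of each of pack_a, pack_c from where it was at the start of the episode below 0.012 m and angle between pack_a's own z axis and vertical between 0.44 and 0.61 rad and angle between pack_c's own z axis and vertical between 0.44 and 0.61 rad) or (x of pack_c in the frame of crate between -0.1 and 0.1 m and y of pack_c in the frame of crate between -0.075 and 0.075 m and z of pack_c in the frame of crate below 0.06 m and contact force between pack_c and crate between 0.2 and 1.8 N and linear speed of pack_c below 0.03 m/s and distance of each of pack_a, pack_b from where it was at the start of the episode below 0.012 m and angle between pack_a's own z axis and vertical between 0.44 and 0.61 rad and angle between pack_b's own z axis and vertical between 0.44 and 0.61 rad))); the robot touches nothing.
It fails at once if the cap is turned open before the fresh pack is in the rack (value of joint cap_new above 0.3 rad and angle between pack_new's own z axis and vertical below 0.35 rad).
It fails at once if the tube rack, pen pot or wash bottle is shifted more than 30 mm or knocked over (distance of any of tube_rack, pen_pot, wash_bottle from where it was at the start of the episode above 0.03 m or angle between any of tube_rack, pen_pot, wash_bottle's own z axis and vertical above 0.5 rad).
It also fails if it takes over 72 s, if anything falls off the work surface, if the arm or the gripper's body presses on something with over 40 N, if the wrist force passes 120 N, or if a joint passes its speed limit or range.

ROBOT

A 6-joint arm with a two-finger parallel gripper is mounted at the origin on the work surface. World frame = base frame: x ahead of the robot, y to its left, z up, the work surface at z = 0. Lengths are in mm, angles in rad, forces in N, time in s.
With the tool pointing down it reaches from about 225 to 725 mm from the base axis. Payload 3.1 kg.
Tool frame: the origin (TCP) lies on the centre line of the jaws, within the pads' length; the fingertips stand 25 mm ahead of it and the grasp point (between the pads) lies 6 mm ahead of it; z points along the fingers, y is the direction in which the jaws open and shut (so a half turn about z gives the same grasp; the last joint's range is limited). The gripper opens to 85 mm and grips with 20 to 120 N. Pads are 22 mm wide; open, the fingers measure 114 mm over their backs; the gripper's body (76 mm by 85 mm) begins 54 mm behind the grasp point. The pads swing forward as they close: fully open they stand 13 mm farther back than shut.
Start: joints at [-1.431, 0.048, 0.099, 1.622, 0, 1.443], TCP at [138.905, -506.283, 256.312] pointing down, gripper open.
Joint ranges: [-2.91, 2.91], [-0.99, 1.94], [-1.21, 1.42], [-2.12, 2.29], [-1.49, 1.47], [-3.14, 3.14]. Speed limits (rad/s): [2.79, 2.79, 3.14, 3.14, 3.14, 3.14].

INTERFACE

Orientations are given as a 3x3 rotation matrix whose columns are the frame's x, y, z axes.
In Python, from plant import arm, cams, job, nets gives the robot as it stands.
- The arm moves only by the tool servo_tool, never from a script. Its argument "motion" is a list of rows, each a list of 3 entries, a list of its own where there are three numbers: the turn, a rotation vector about the tool's x, y, z in rad, then the shift along the tool's x, y, z in m, then the closure, from 0 (fully open) to 1 (shut). In form: [[[ax, ay, az], [tx, ty, tz], grip], ...]. A call has 1 to 20 rows; each row shifts and turns the commanded pose from where the row before left it, along the tool's axes as they then stand; what a row does not reach is not made up. A row lasts 1/8 s, in which the tool goes at most 62.5 mm and 10.7 degrees, less where a joint would pass 70% of its speed; a pose out of reach is approached as far as the arm can. A call with a gripper value outside its range is refused whole. The fingers move at their own pace and stop on an object; "newtons" is the grip in N (left out, the last holds). Time passes only in rows, so rows that do not move let the fingers close. It gives the time, the measured TCP pose, the force and the opening at its end, in the units of the state.
- arm.state(): the state, without advancing time (a new reading comes with each control period).
- cams.snapshot(name): name is "scene" or "top" or "wrist"; returns (picture, depth): 480x640x3 uint8, red, green, blue; 480x640 float32, mm along the optical axis (not along the pixel's ray), 0 where there is no reading.
- cams.get_calibration(name): a dict with "fx", "fy", "cx", "cy" (pixels), "world_to_cam" (4x4, takes a point from world to camera coordinates). Camera axes: x right, y down, z forward; pixel columns grow to the right and rows downward; lengths in mm; the calibration is good to about 2 mm. The wrist camera is an equidistant fisheye: a pixel r from the principal point sees the ray r / f radians off the axis. A picture is of the moment at which its call begins: read the wrist's pose just before it. get_calibration takes no time and is no camera call; for the wrist camera it gives the pose at the moment of the call.
- job.close_job(): hands the job in, once; it reports no verdict.
Trained networks look in the newest picture that a camera, given by its name, has taken for a name from the list of things; names that differ only in an ending like _2 or _b are one class to them, and where a whole thing is asked for, a point or a joint stands for the part that bears it (a point fixed in the world has none). Each returns a list of dicts, best first, with "confidence" (0 to 1); they miss things now and then, are a little off and sometimes report something else, mostly with a low value. They report only what shows in the picture. A call takes as long as a camera call. They do not tell look-alikes from the thing itself.
- nets.boxes_of(camera, target): "bbox" ([left, top, width, height] in pixels, round what is visible of it).
- nets.silhouettes(camera, target): "region" (480x640 bool, what is visible of it) and "bbox" ([left, top, width, height] in pixels, round what is visible of it).
The state is a dict: "t": time; "qpos": joint angles; "qd": joint speeds; "joint_efforts": joint torques, N m; "ee_pos": TCP position; "tool_rot": TCP orientation; "ft_force": force on the tool from outside, world axes, zero at the start; "ft_torque": the same for the moment, N m; "gripper_width": opening from 0.0 (shut) to 1.0 (fully open).
Only numpy, scipy, OpenCV 4.12 (cv2) and the standard library are available. Lean on these libraries where they do the work, as an engineer would, in place of code of your own. Each camera call takes 0.05 s, during which the arm holds its last target.

## Working session

There is one attempt and no reset: what is moved stays moved. The work goes in short steps, Python scripts to look and compute and a tool call to move; the robot and the scene stay as the last step left them, time stands still between calls to the robot, and variables do not carry over. Pictures are saved under pics/ and viewed, and the job is handed in when it is done.

Besides the shell and the picture viewer there is one more tool, called after ">>>" in YAML: its name, and indented under it one key for each argument. servo_tool: Moves the arm, as the interface text tells. Its arguments: {"type":"object","properties":{"motion":{"type":"array"},"newtons":{"type":"number"}},"required":["motion"]}

```bash
ls; mkdir -p pics
python3 - <<'E'
from plant import arm,cams,job,nets
import cv2,numpy as np
for n in ["scene","top"]:
    p,d=cams.snapshot(n); cv2.imwrite(f"pics/{n}0.png",p[:,:,::-1]); np.save(f"{n}0.npy",d)
    c=cams.get_calibration(n); print(n,c)
print(arm.state())
E
```

```text
pics
scene {'fx': 617.9394001824694, 'fy': 617.9394001824694, 'cx': 314.75089910084, 'cy': 234.01511205224736, 'world_to_cam': array([[ 1.23730009e-01,  9.92305639e-01, -4.51704447e-03,
        -1.27268296e+02],
       [ 6.57403179e-01, -8.53792902e-02, -7.48686475e-01,
        -3.10733493e+02],
       [-7.43311473e-01,  8.96654647e-02, -6.62908862e-01,
         1.99269500e+03],
       [ 0.00000000e+00,  0.00000000e+00,  0.00000000e+00,
         1.00000000e+00]])}
top {'fx': 453.62196758074487, 'fy': 453.62196758074487, 'cx': 325.48528671223653, 'cy': 233.9371184846023, 'world_to_cam': array([[-1.08542202e-03, -9.99906205e-01, -1.36529793e-02,
         8.20124910e+01],
       [-9.83235590e-01,  3.55656597e-03, -1.82305031e-01,
         5.67224956e+02],
       [ 1.82336490e-01,  1.32262173e-02, -9.83147228e-01,
         1.11004167e+03],
       [ 0.00000000e+00,  0.00000000e+00,  0.00000000e+00,
         1.00000000e+00]])}
{'t': 0.1, 'qpos': array([-1.43076848e+00,  4.86735853e-02,  9.77278076e-02,  1.62198795e+00,
       -2.80157741e-05,  1.44299631e+00]), 'qd': array([ 0.00165349, -0.00237476,  0.00269146,  0.00135529, -0.00119307,
        0.00108949]), 'joint_efforts': array([ 2.85920229e-03, -3.39852262e+01,  3.20935285e+01,  1.58063747e-02,
       -5.46197668e-05, -3.79223820e-06]), 'ee_pos': array([ 138.84367472, -505.78543424,  255.22237535]), 'tool_rot': array([[ 9.64348032e-01,  2.64637046e-01, -3.26059671e-04],
       [ 2.64637134e-01, -9.64345749e-01,  2.11256722e-03],
       [ 2.44629292e-04, -2.12353754e-03, -9.99997715e-01]]), 'ft_force': array([-0.77013764, -0.27539293,  0.3714843 ]), 'ft_torque': array([ 0.09957104, -0.01497627,  0.02044151]), 'gripper_width': 1.0013116248844107}
```

View pics/scene0.png

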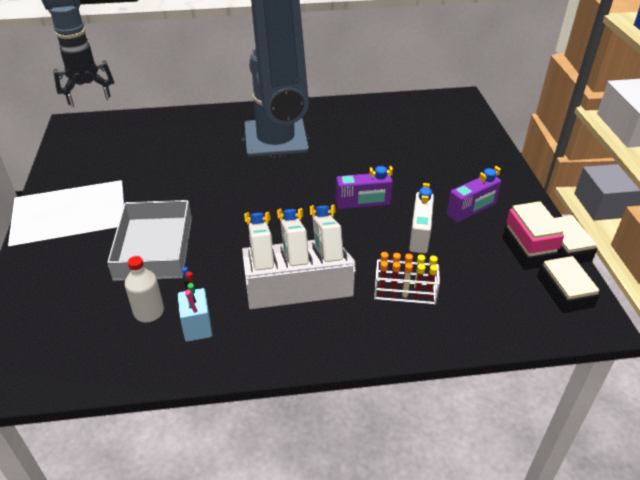

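View pics/top0.png

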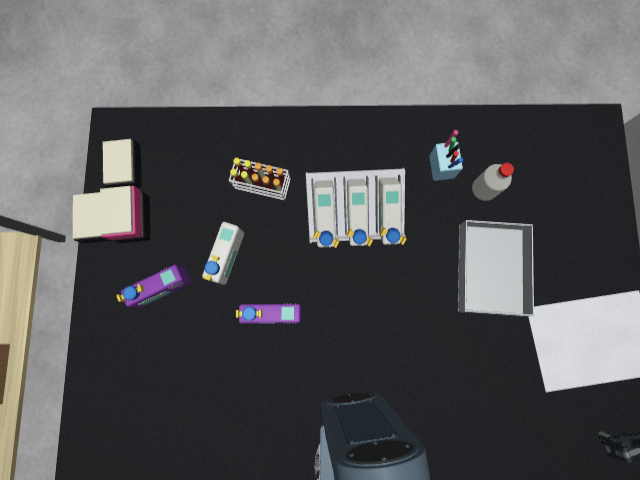

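The top picture shows these candidates for the fresh pack: the white pack at (223,253), the purple look-alikes at (153,285) and (268,313), and the three rack packs at (325,205), (359,205) and (393,205). I choose the white one at (223,253). The crate is at (495,267) and the rack's low end faces the robot. Next I'll check the choice in close crops and measure.

```bash
cat > h.py <<'E'
import numpy as np,cv2
from plant import arm,cams,job,nets
def cloud(n,d,c=None):
    c=c or cams.get_calibration(n)
    v,u=np.mgrid[0:480,0:640]; z=d
    if n=="wrist":
        a=(u-c["cx"])/c["fx"]; b=(v-c["cy"])/c["fy"]; r=np.hypot(a,b)+1e-9
        s=np.tan(r)/r; P=np.stack([a*s*z,b*s*z,z],-1)
    else: P=np.stack([(u-c["cx"])/c["fx"]*z,(v-c["cy"])/c["fy"]*z,z],-1)
    W=c["world_to_cam"]; return (P-W[:3,3])@W[:3,:3]
def proj(n,p,c=None):
    c=c or cams.get_calibration(n); W=c["world_to_cam"]
    q=np.atleast_2d(p)@W[:3,:3].T+W[:3,3]
    return np.stack([q[:,0]/q[:,2]*c["fx"]+c["cx"],q[:,1]/q[:,2]*c["fy"]+c["cy"]],-1)
def save(name,img,s=1):
    cv2.imwrite(f"pics/{name}.png",cv2.resize(img[:,:,::-1],None,fx=s,fy=s,interpolation=cv2.INTER_CUBIC))
E
python3 - <<'E'
from h import *
p,d=cams.snapshot("top"); P=cloud("top",d)
crop=np.vstack([cv2.resize(p[205:300,190:320],None,fx=4,fy=4,interpolation=cv2.INTER_CUBIC)[:, :520]]); 
a=cv2.resize(p[210:295,190:290],(400,340)); b=cv2.resize(p[160:255,295:415],(400,317)); 
b=np.vstack([b,np.zeros((23,400,3),np.uint8)]); save("crop0",np.hstack([a,b]))
for t in ["pack_new","pack_a","crate","rack","tube_rack","pen_pot","wash_bottle","cap_mid"]:
    for x in nets.silhouettes("top",t):
        m=x["region"]&(d>0); q=P[m]
        print(t,round(x["confidence"],2),x["bbox"],np.percentile(q,[2,98],axis=0).round().tolist() if m.any() else None)
# fresh top face
m=np.zeros((480,640),bool); m[210:295,190:255]=1
q=P[m]; f=q[(abs(q[:,2]-85)<6)]
print(len(f)); r=cv2.minAreaRect(f[:,:2].astype(np.float32)); print(r, np.median(f[:,2]))
cq=q[q[:,2]>100]; print("cap",cq.mean(0),cq[:,2].max(),cv2.minAreaRect(cq[:,:2].astype(np.float32)))
np.save("P0.npy",P); np.save("p0.npy",p)
E
```

```text
pack_new 0.91 [235.5, 305.9, 66.9, 15.1] [[346.0, 143.0, 59.0], [389.0, 289.0, 113.0]]
pack_new 0.89 [203.1, 224.9, 41.3, 57.4] [[448.0, 302.0, 0.0], [586.0, 385.0, 112.0]]
pack_new 0.61 [117.6, 267.0, 72.0, 38.9] [[390.0, 437.0, -1.0], [484.0, 576.0, 112.0]]
pack_new 0.31 [455.6, 218.4, 78.5, 99.3] [[370.0, -439.0, -1.0], [595.0, -263.0, 62.0]]
pack_a 0.93 [346.3, 174.4, 24.0, 71.7] [[533.0, -26.0, 93.0], [693.0, 26.0, 172.0]]
pack_a 0.89 [315.1, 178.0, 21.5, 68.7] [[529.0, 57.0, 102.0], [687.0, 105.0, 172.0]]
pack_a 0.78 [381.9, 174.5, 26.2, 68.3] [[536.0, -101.0, 81.0], [693.0, -53.0, 172.0]]
crate 0.73 [457.7, 218.2, 75.3, 98.9] [[370.0, -439.0, -1.0], [595.0, -263.0, 62.0]]
rack 0.76 [310.3, 168.0, 94.5, 70.7] [[561.0, -118.0, 4.0], [719.0, 126.0, 125.0]]
tube_rack 0.72 [232.8, 158.3, 57.3, 34.7] [[679.0, 184.0, -3.0], [766.0, 323.0, 108.0]]
pen_pot 0.97 [428.8, 129.9, 36.1, 48.6] [[726.0, -285.0, -1.0], [804.0, -204.0, 154.0]]
pen_pot 0.68 [199.9, 222.4, 45.8, 60.1] [[448.0, 302.0, 8.0], [586.0, 372.0, 112.0]]
wash_bottle 0.87 [469.6, 161.5, 46.2, 37.5] [[669.0, -372.0, 10.0], [727.0, -315.0, 167.0]]
cap_mid 0.63 [114.2, 282.5, 31.5, 18.6] [[400.0, 522.0, 1.0], [434.0, 619.0, 114.0]]
cap_mid 0.55 [232.6, 302.8, 33.1, 16.7] [[353.0, 233.0, 82.0], [384.0, 291.0, 114.0]]
cap_mid 0.54 [205.7, 259.0, 13.0, 19.7] [[450.0, 341.0, 81.0], [503.0, 380.0, 114.0]]
cap_mid 0.4 [202.7, 221.6, 42.6, 59.2] [[448.0, 302.0, 7.0], [586.0, 377.0, 112.0]]
cap_mid 0.3 [455.7, 217.4, 77.0, 99.9] [[372.0, -439.0, -1.0], [595.0, -263.0, 62.0]]
829
((519.9002685546875, 342.61639404296875), (46.39208984375, 149.25767517089844), 72.14140319824219) 84.14943434168259
cap [467.03498284 331.36120966 199.59385016] 1195.8620675838654 ((430.40338134765625, 215.3177032470703), (332.06256103515625, 59.64607238769531), 71.56387329101562)
```

View pics/crop0.png

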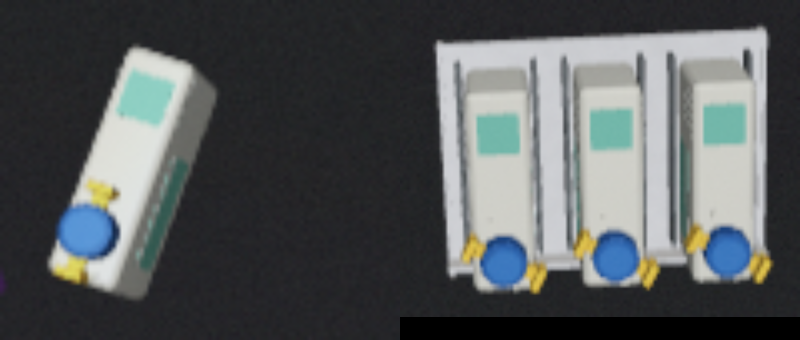

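The crop confirms the choice: a white pack with a shut cap, its tabs along the length. The three rack caps are open. Next I'll measure the rack packs and the crate precisely.

Run:
```python
from h import *
P=np.load("P0.npy");p=np.load("p0.npy").astype(int)
# rack pack top faces: plane z = z0 + tan30*(x..)
v,u=np.mgrid[0:480,0:640]
hsv=cv2.cvtColor(p.astype(np.uint8),cv2.COLOR_RGB2HSV)
for k,(a,b) in enumerate([(312,340),(345,372),(379,407)]):
    m=(u>a)&(u<b)&(v>165)&(v<250)
    q=P[m]; h=hsv[m]
    # top plane RANSAC-ish: points z above line
    best=None; rng=np.random.default_rng(0)
    for _ in range(2000):
        s=q[rng.choice(len(q),3,False)]; n=np.cross(s[1]-s[0],s[2]-s[0]); L=np.linalg.norm(n)
        if L<50: continue
        n/=L; n*=np.sign(n[2]); 
        if not(.8<n[2]<.93 and n[0]<-.35): continue
        i=abs((q-s[0])@n)<2
        if best is None or i.sum()>best[0]: best=(i.sum(),i)
    f=q[best[1]]; c=f.mean(0); n=np.linalg.svd(f-c)[2][2]; n*=np.sign(n[2])
    ex=np.array([1,0,0])-n*n[0]; ex/=np.linalg.norm(ex); ey=np.cross(n,ex)
    uv=np.stack([(f-c)@ex,(f-c)@ey],-1)
    r=cv2.minAreaRect(uv.astype(np.float32)); ctr=c+ex*r[0][0]+ey*r[0][1]
    print(k,len(f),"n",n.round(3),"rect",r,"centre",ctr.round(1), "exr",np.percentile(uv,[1,99],axis=0).round(1).tolist())
    bl=m&(hsv[:,:,0]>100)&(hsv[:,:,0]<120)&(hsv[:,:,1]>130); cp=P[bl]; print(" cap",np.median(cp,0).round(1), "h",np.percentile((cp-c)@n,[50,95]), "along",((cp-ctr)@ex).mean(),((cp-ctr)@ey).mean())
m=(u>450)&(u<545)&(v>210)&(v<325); q=P[m]; w=q[abs(q[:,2]-62)<5]; print("crate",cv2.minAreaRect(w[:,:2].astype(np.float32)))
m=(u>190)&(u<255)&(v>210)&(v<295)&(hsv[:,:,0]>100)&(hsv[:,:,0]<120)&(hsv[:,:,1]>130); cp=P[m];cp=cp[cp[:,2]>95];print("freshcap",np.median(cp,0),cp[:,:2].mean(0))
m=(u>190)&(u<255)&(v>210)&(v<295)&(hsv[:,:,0]>15)&(hsv[:,:,0]<32)&(hsv[:,:,1]>130); cp=P[m];cp=cp[cp[:,2]>95];print("tabs",cv2.minAreaRect(cp[:,:2].astype(np.float32)))
```

```text
0 571 n [-0.489 -0.059  0.87 ] rect ((-14.717971801757812, -1.3754634857177734), (147.83251953125, 44.68758010864258), 3.8729381561279297) centre [592.6  80.5 137.2] exr [[-86.1, -23.7], [57.3, 23.6]]
 cap [542.1  78.4 137.1] h [24.66783836 28.14556476] along -41.70527204605378 -1.1983944097894497
1 599 n [-0.495 -0.004  0.869] rect ((-11.688697814941406, 0.6051692962646484), (147.5907440185547, 44.84611129760742), 1.397483468055725) centre [596.5   2.6 137.4] exr [[-84.7, -21.7], [59.9, 22.0]]
 cap [5.444e+02 1.000e-01 1.372e+02] h [25.43640788 28.36068807] along -44.610103088848376 -2.9907243447073237
2 561 n [-0.497 -0.031  0.867] rect ((-15.521522521972656, -0.6884975433349609), (146.77293395996094, 45.18942642211914), 2.9041049480438232) centre [598.5 -78.1 137.1] exr [[-86.2, -22.9], [56.3, 22.0]]
 cap [548.5 -80.  137.3] h [25.4261748  28.14182454] along -43.3830199319818 -1.691137512559516
crate ((482.108154296875, -352.2763366699219), (172.7292022705078, 230.50079345703125), 85.68194580078125)
freshcap [476.63850637 355.57295767 109.68271229] [475.95632492 355.46236797]
tabs ((476.0870666503906, 356.404052734375), (15.196155548095703, 57.08782958984375), 71.56387329101562)
```

```bash
cat >> h.py <<'E'
from scipy.spatial.transform import Rotation as Ro
YAW=0.041; C30,S30=np.cos(np.pi/6),np.sin(np.pi/6)
def rz(a): return Ro.from_euler("z",a).as_matrix()
RP=rz(YAW)@np.array([[C30,0,-S30],[0,1,0],[S30,0,C30]])  # rack pack axes in columns
FL=np.diag([-1.,1,-1])
TOPC=[np.array([592.6,80.5,137.2]),np.array([596.5,2.6,137.4]),np.array([598.5,-78.1,137.1])] # by y: 0=+y
def grasp(k,gx=10,dep=22,back=0):
    R=RP@FL; g=TOPC[k]+RP[:,0]*gx-RP[:,2]*dep
    return g-R[:,2]*(6+back),R
def plan(p,R,st=None):
    st=st or arm.state(); R0=st["tool_rot"]; p0=st["ee_pos"]
    print("t",round(st["t"],2),"at",p0.round(1),"w",round(st["gripper_width"],3),"F",st["ft_force"].round(2))
    rv=Ro.from_matrix(R0.T@R).as_rotvec()
    print(" target",np.round(p,1)," shift(tool,mm)",(R0.T@(p-p0)).round(1)," in new axes",(R.T@(p-p0)).round(1)," rotvec",rv.round(4),"|",np.linalg.norm(rv).round(3))
E
python3 - <<'E'
from h import *
plan(*grasp(2,back=90)); p,R=grasp(2,back=90)
plan(p,rz(YAW)@np.diag([-1.,1,-1]))
E
```

```text
t 0.55 at [ 138.9 -506.3  256.3] w 0.999 F [ 0.1  -0.24 -0.41]
 target [570.2 -79.3 206.2]  shift(tool,mm) [ 528.9 -297.7   50.1]  in new axes [-363.3  409.   267.6]  rotvec [-0.756  -0.0861 -2.8217] | 2.923
t 0.55 at [ 138.9 -506.3  256.3] w 0.999 F [ 0.1  -0.24 -0.41]
 target [570.2 -79.3 206.2]  shift(tool,mm) [ 528.9 -297.7   50.1]  in new axes [-448.4  409.    50.1]  rotvec [ 0.     -0.     -2.9148] | 2.915
```

>>> servo_tool:
  motion:
    - [[0, 0, -0.1715], [0, 0, 0], 0.3]
    - [[0, 0, -0.1715], [0, 0, 0], 0.3]
    - [[0, 0, -0.1715], [0, 0, 0], 0.3]
    - [[0, 0, -0.1715], [0, 0, 0], 0.3]
    - [[0, 0, -0.1715], [0, 0, 0], 0.3]
    - [[0, 0, -0.1715], [0, 0, 0], 0.3]
    - [[0, 0, -0.1715], [0, 0, 0], 0.3]
    - [[0, 0, -0.1715], [0, 0, 0], 0.3]
    - [[0, 0, -0.1715], [0, 0, 0], 0.3]
    - [[0, 0, -0.1715], [0, 0, 0], 0.3]
    - [[0, 0, -0.1715], [0, 0, 0], 0.3]
    - [[0, 0, -0.1715], [0, 0, 0], 0.3]
    - [[0, 0, -0.1715], [0, 0, 0], 0.3]
    - [[0, 0, -0.1715], [0, 0, 0], 0.3]
    - [[0, 0, -0.1715], [0, 0, 0], 0.3]
    - [[0, 0, -0.1715], [0, 0, 0], 0.3]
    - [[0, 0, -0.1715], [0, 0, 0], 0.3]
  newtons: 30

```text
t: 2.68
ee_pos: [138.9, -506.3, 256.4]
tool_rot: [[-0.999, -0.047, 0.0], [-0.047, 0.999, -0.0], [-0.0, -0.0, -1.0]]
ft_force: [0.4, 0.6, 0.2]
gripper_width: 0.699
```

>>> servo_tool:
  motion:
    - [[0, 0, 0], [-0.029, 0.0265, 0], 0.3]
    - [[0, 0, 0], [-0.029, 0.0265, 0], 0.3]
    - [[0, 0, 0], [-0.029, 0.0265, 0], 0.3]
    - [[0, 0, 0], [-0.029, 0.0265, 0], 0.3]
    - [[0, 0, 0], [-0.029, 0.0265, 0], 0.3]
    - [[0, 0, 0], [-0.029, 0.0265, 0], 0.3]
    - [[0, 0, 0], [-0.029, 0.0265, 0], 0.3]
    - [[0, 0, 0], [-0.029, 0.0265, 0], 0.3]
    - [[0, 0, 0], [-0.029, 0.0265, 0], 0.3]
    - [[0, 0, 0], [-0.029, 0.0265, 0], 0.3]
    - [[0, 0, 0], [-0.029, 0.0265, 0], 0.3]
    - [[0, 0, 0], [-0.029, 0.0265, 0], 0.3]
    - [[0, 0, 0], [-0.029, 0.0265, 0], 0.3]
    - [[0, 0, 0], [-0.029, 0.0265, 0], 0.3]
    - [[0, 0, 0], [-0.029, 0.0265, 0], 0.3]
    - [[0, 0, 0], [0, 0, 0], 0.3]

```text
t: 4.68
ee_pos: [558.1, -89.1, 255.7]
tool_rot: [[-0.999, -0.045, -0.0], [-0.045, 0.999, 0.001], [0.0, 0.001, -1.0]]
ft_force: [-0.2, -0.3, -0.1]
gripper_width: 0.704
```

Run:
```python
from h import *
plan(*grasp(2,back=90)); print(arm.state()["qpos"].round(2))
```

```text
t 4.67 at [558.1 -89.1 255.7] w 0.704 F [-0.15 -0.28 -0.13]
 target [570.2 -79.3 206.2]  shift(tool,mm) [-12.5   9.3  49.5]  in new axes [14.   9.4 49.1]  rotvec [ 0.0017 -0.5239  0.004 ] | 0.524
[-0.28  0.15  0.21  1.63  0.   -0.32]
```

>>> servo_tool:
  motion:
    - [[0, -0.131, 0.001], [0, 0, 0], 0.3]
    - [[0, -0.131, 0.001], [0, 0, 0], 0.3]
    - [[0, -0.131, 0.001], [0, 0, 0], 0.3]
    - [[0, -0.131, 0.001], [0, 0, 0], 0.3]
    - [[0, 0, 0], [0.007, 0.0045, 0.0245], 0.3]
    - [[0, 0, 0], [0.007, 0.0045, 0.0245], 0.3]
    - [[0, 0, 0], [0, 0, 0], 0.3]

```text
t: 5.55
ee_pos: [566.6, -81.3, 203.4]
tool_rot: [[-0.868, -0.037, 0.495], [-0.031, 0.999, 0.021], [-0.495, 0.003, -0.869]]
ft_force: [0.3, 0.3, -0.7]
gripper_width: 0.704
```

Run:
```python
from h import *
c=cams.get_calibration("wrist"); p,d=cams.snapshot("wrist"); save("w1",p); np.savez("w1.npz",p=p,d=d,c=c)
print({k:c[k] for k in("fx","cx","cy")})
plan(*grasp(2))
# measure pack in wrist cloud
P=cloud("wrist",d,c); q=P[(d>0)]
for k in range(3):
    l=(q-TOPC[k])@RP; f=l[(abs(l[:,2])<4)&(abs(l[:,1])<32)&(l[:,0]>-20)&(l[:,0]<72)]
    if len(f)>50: print(k,len(f),"y range",np.percentile(f[:,1],[1,99]).round(1),"y near lo/hi", np.percentile(f[f[:,0]<20][:,1],[1,99]).round(1),np.percentile(f[f[:,0]>40][:,1],[1,99]).round(1),"z",np.median(f[:,2]).round(1), "x",np.percentile(l[(abs(l[:,2])<4)&(abs(l[:,1])<18)][:,0],[1,99]).round(1))
```

```text
{'fx': 371.64829954431775, 'cx': 327.12455910490485, 'cy': 243.21847709161258}
t 5.6 at [567.8 -81.8 205.7] w 0.705 F [0.73 0.95 0.62]
 target [615.1 -77.4 128.2]  shift(tool,mm) [-2.6  2.5 90.8]  in new axes [-2.4  2.4 90.8]  rotvec [-0.0007 -0.0021 -0.0041] | 0.005
0 6277 y range [-23.5  19.9] y near lo/hi [-23.5  19.8] [-23.4  20.2] z 1.7 x [-75.5  69.7]
1 7416 y range [-25.   18.3] y near lo/hi [-25.1  18.1] [-11.8  18.7] z 1.9 x [-76.4  62.6]
2 10737 y range [-23.8  20.6] y near lo/hi [-23.7  20.7] [-23.7  20.7] z 1.5 x [-74.8  69.8]
```

View pics/w1.png

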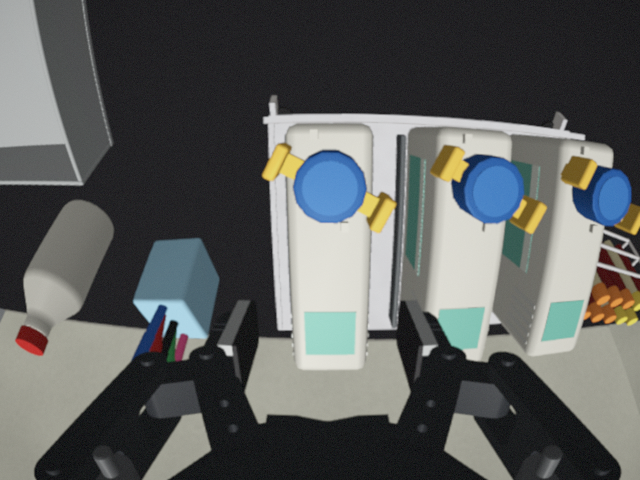

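>>> servo_tool:
  motion:
    - [[0, 0, -0.004], [-0.0025, 0.0015, 0.02], 0.3]
    - [[0, 0, 0], [0, 0, 0.02], 0.3]
    - [[0, 0, 0], [0, 0, 0.02], 0.3]
    - [[0, 0, 0], [0, 0, 0.018], 0.3]
    - [[0, 0, 0], [0, 0, 0.0128], 0.3]
    - [[0, 0, 0], [0, 0, 0], 0.3]

```text
t: 6.35
ee_pos: [616.4, -78.4, 129.2]
tool_rot: [[-0.866, -0.041, 0.499], [-0.036, 0.999, 0.02], [-0.499, -0.001, -0.866]]
ft_force: [-0.2, 1.1, -0.6]
gripper_width: 0.701
```

>>> servo_tool:
  motion:
    - [[0, 0, 0], [0, 0, 0], 0.6]
    - [[0, 0, 0], [0, 0, 0], 0.6]
    - [[0, 0, 0], [0, 0, 0], 0.6]
    - [[0, 0, 0], [0, 0, 0], 0.6]
  newtons: 30

```text
t: 6.85
ee_pos: [616.7, -78.1, 130.6]
tool_rot: [[-0.864, -0.041, 0.501], [-0.036, 0.999, 0.02], [-0.501, -0.001, -0.865]]
ft_force: [-4.2, 1.0, 5.1]
gripper_width: 0.534
```

>>> servo_tool:
  motion:
    - [[0, 0, 0], [0, 0, -0.006], 0.6]
    - [[0, 0, 0], [0, 0, -0.004], 0.6]
    - [[0, 0, 0], [0, 0, 0], 0.6]
    - [[0, 0, 0], [0, 0, 0], 0.6]
    - [[0, 0, 0], [0, 0, 0], 0.6]

```text
t: 7.48
ee_pos: [610.9, -78.2, 137.3]
tool_rot: [[-0.866, -0.041, 0.499], [-0.036, 0.999, 0.02], [-0.499, -0.001, -0.867]]
ft_force: [0.3, 0.6, -4.7]
gripper_width: 0.532
```

```bash
cat > look.py <<'E'
import sys
from h import *
n=sys.argv[1]
F=[]
for i in range(4):
    s=arm.state(); F.append(s["ft_force"]); 
    if i<1:
        p,d=cams.snapshot("wrist"); 
print(np.mean(F,0).round(2), s["ft_torque"].round(3), s["ee_pos"].round(1), s["t"]); save(n,p)
E
python3 look.py w2
```

```text
[-0.46  0.05 -4.22] [-0.037  0.881 -0.036] [611.1 -78.2 137.4] 7.525
```

View pics/w2.png

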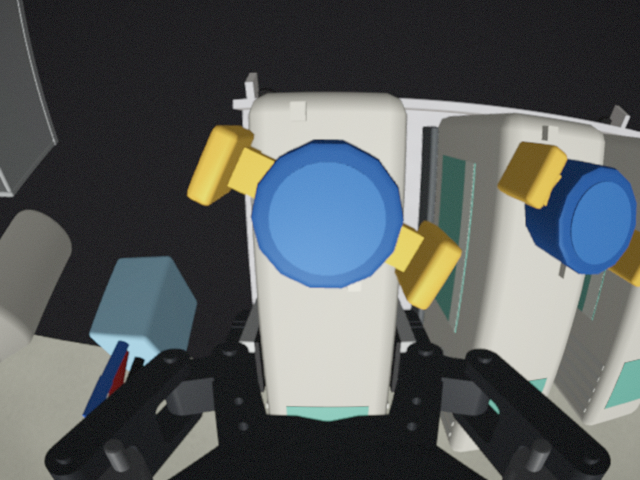

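Wrist F_z is −4.3 N with the pack lifted, so the pack at y≈−78 is full. I'll put it back and test the middle one.

>>> servo_tool:
  motion:
    - [[0, 0, 0], [0, 0, 0.005], 0.6]
    - [[0, 0, 0], [0, 0, 0.004], 0.6]
    - [[0, 0, 0], [0, 0, 0.0005], 0.6]
    - [[0, 0, 0], [0, 0, 0], 0.6]
    - [[0, 0, 0], [0, 0, 0], 0.3]
    - [[0, 0, 0], [0, 0, 0], 0.3]
    - [[0, 0, 0], [0, 0, 0], 0.3]
    - [[0, 0, 0], [0, 0, -0.01], 0.3]
    - [[0, 0, 0], [0, 0, -0.03], 0.3]
    - [[0, 0, 0], [0, 0, -0.03], 0.3]
    - [[0, 0, 0], [0, 0, -0.015], 0.3]
    - [[0, 0, 0], [0, 0, 0], 0.3]

```text
t: 9.02
ee_pos: [574.4, -80.2, 205.7]
tool_rot: [[-0.863, -0.041, 0.503], [-0.037, 0.999, 0.019], [-0.503, -0.002, -0.864]]
ft_force: [0.2, -1.9, -0.6]
gripper_width: 0.697
```

Run:
```python
from h import *
plan(*grasp(2,back=85)); plan(*grasp(1,back=85))
c=cams.get_calibration("wrist"); p,d=cams.snapshot("wrist"); save("w3",p)
P=cloud("wrist",d,c); q=P[(d>0)]
for k in range(3):
    l=(q-TOPC[k])@RP; f=l[(abs(l[:,2])<5)&(abs(l[:,1])<32)&(l[:,0]>-20)&(l[:,0]<72)]
    if len(f)>50: print(k,len(f),"y range",np.percentile(f[:,1],[1,99]).round(1),"z",np.median(f[:,2]).round(1), "x",np.percentile(l[(abs(l[:,2])<4)&(abs(l[:,1])<18)][:,0],[1,99]).round(1))
```

```text
t 9.03 at [574.4 -80.2 205.7] w 0.697 F [ 0.22 -1.88 -0.64]
 target [572.7 -79.2 201.9]  shift(tool,mm) [3.4 1.1 2.5]  in new axes [3.4 1.1 2.5]  rotvec [-0.002   0.0039  0.0012] | 0.005
t 9.03 at [574.4 -80.2 205.7] w 0.697 F [ 0.22 -1.88 -0.64]
 target [570.7   1.5 202.2]  shift(tool,mm) [ 2.  81.9  2.7]  in new axes [ 2.1 81.9  2.9]  rotvec [-0.002   0.0039  0.0012] | 0.005
0 6688 y range [-23.7  19.9] z 1.6 x [-75.4  69.9]
1 8440 y range [-25.3  18.3] z 1.9 x [-76.2  65.1]
2 11400 y range [-23.9  20.8] z 1.5 x [-75.9  68.9]
```

View pics/w3.png

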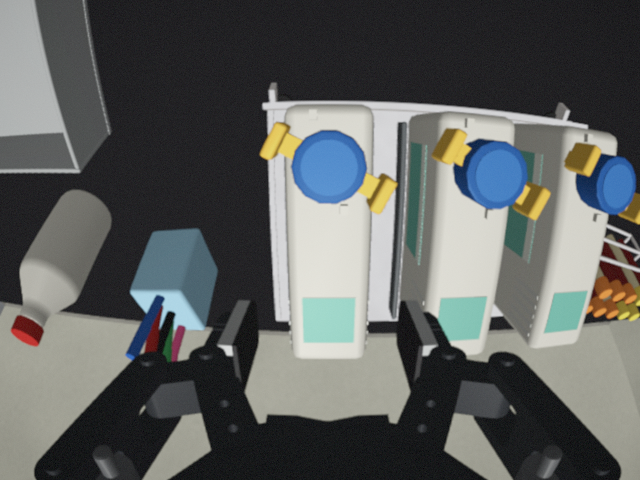

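Pack 2 is back within about 1 mm. Next is the middle pack.

>>> servo_tool:
  motion:
    - [[0, 0, 0], [0.001, 0.0265, 0], 0.3]
    - [[0, 0, 0], [0.001, 0.0265, 0], 0.3]
    - [[0, 0, 0], [0, 0.0265, 0], 0.3]
    - [[0, 0, 0], [0, 0, 0], 0.3]
    - [[0, 0, 0], [0, 0, 0.02], 0.3]
    - [[0, 0, 0], [0, 0, 0.02], 0.3]
    - [[0, 0, 0], [0, 0, 0.02], 0.3]
    - [[0, 0, 0], [0, 0, 0.018], 0.3]
    - [[0, 0, 0], [0, 0, 0.0097], 0.3]
    - [[0, 0, 0], [0, 0, 0], 0.3]
    - [[0, 0, 0], [0, 0, 0], 0.6]
    - [[0, 0, 0], [0, 0, 0], 0.6]
    - [[0, 0, 0], [0, 0, 0], 0.6]
    - [[0, 0, 0], [0, 0, 0], 0.6]

```text
t: 10.82
ee_pos: [612.4, 1.2, 126.8]
tool_rot: [[-0.865, -0.041, 0.5], [-0.036, 0.999, 0.02], [-0.5, -0.001, -0.866]]
ft_force: [-2.9, -0.2, 0.0]
gripper_width: 0.539
```

>>> servo_tool:
  motion:
    - [[0, 0, 0], [0, 0, -0.006], 0.6]
    - [[0, 0, 0], [0, 0, -0.004], 0.6]
    - [[0, 0, 0], [0, 0, 0], 0.6]
    - [[0, 0, 0], [0, 0, 0], 0.6]
    - [[0, 0, 0], [0, 0, 0], 0.6]

```text
t: 11.45
ee_pos: [607.4, 1.1, 134.8]
tool_rot: [[-0.865, -0.041, 0.499], [-0.036, 0.999, 0.02], [-0.5, -0.001, -0.866]]
ft_force: [-0.8, 0.3, -4.1]
gripper_width: 0.534
```

```bash
python3 look.py w4
```

```text
[-0.4  -0.53 -3.93] [-0.073  0.907  0.016] [607.4   1.1 134.8] 11.5
```

View pics/w4.png

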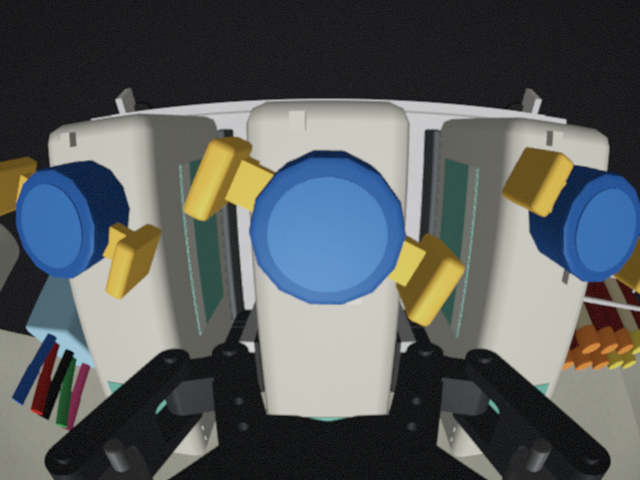

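The middle pack reads −3.95 N, so it is full. The run-out pack should be the one at y≈+80.

>>> servo_tool:
  motion:
    - [[0, 0, 0], [0, 0, 0.005], 0.6]
    - [[0, 0, 0], [0, 0, 0.004], 0.6]
    - [[0, 0, 0], [0, 0, 0.0008], 0.6]
    - [[0, 0, 0], [0, 0, 0], 0.6]
    - [[0, 0, 0], [0, 0, 0], 0.3]
    - [[0, 0, 0], [0, 0, 0], 0.3]
    - [[0, 0, 0], [0, 0, 0], 0.3]
    - [[0, 0, 0], [0, 0, -0.01], 0.3]
    - [[0, 0, 0], [0, 0, -0.03], 0.3]
    - [[0, 0, 0], [0, 0, -0.03], 0.3]
    - [[0, 0, 0], [0, 0, -0.017], 0.3]
    - [[0, 0, 0], [0, 0, 0], 0.3]

```text
t: 13.0
ee_pos: [569.8, -0.7, 204.7]
tool_rot: [[-0.863, -0.041, 0.504], [-0.037, 0.999, 0.019], [-0.504, -0.002, -0.864]]
ft_force: [-0.2, -0.3, 0.8]
gripper_width: 0.701
```

Run:
```python
from h import *
plan(*grasp(0,back=85))
c=cams.get_calibration("wrist"); p,d=cams.snapshot("wrist"); save("w5",p)
P=cloud("wrist",d,c); q=P[(d>0)]
for k in range(3):
    l=(q-TOPC[k])@RP; f=l[(abs(l[:,2])<5)&(abs(l[:,1])<32)&(l[:,0]>-20)&(l[:,0]<72)]
    if len(f)>50: print(k,len(f),"y range",np.percentile(f[:,1],[1,99]).round(1),"z",np.median(f[:,2]).round(1), "x",np.percentile(l[(abs(l[:,2])<4)&(abs(l[:,1])<18)][:,0],[1,99]).round(1))
```

```text
t 13.0 at [569.8  -0.7 204.7] w 0.701 F [-0.19 -0.34  0.83]
 target [566.8  79.4 202. ]  shift(tool,mm) [ 1.1 80.2  2.4]  in new axes [ 1.1 80.2  2.5]  rotvec [-0.0015  0.0047  0.0011] | 0.005
0 8374 y range [-23.2  20.4] z 1.8 x [-75.6  65.5]
1 11101 y range [-25.1  19.7] z 1.9 x [-77.5  67.2]
2 8301 y range [-22.2  21.2] z 1.6 x [-76.1  63.4]
```

>>> servo_tool:
  motion:
    - [[0, 0, 0], [0.001, 0.0265, 0], 0.3]
    - [[0, 0, 0], [0, 0.0265, 0], 0.3]
    - [[0, 0, 0], [0, 0.026, 0], 0.3]
    - [[0, 0, 0], [0, 0, 0], 0.3]
    - [[0, 0, 0], [0, 0, 0.02], 0.3]
    - [[0, 0, 0], [0, 0, 0.02], 0.3]
    - [[0, 0, 0], [0, 0, 0.02], 0.3]
    - [[0, 0, 0], [0, 0, 0.018], 0.3]
    - [[0, 0, 0], [0, 0, 0.0092], 0.3]
    - [[0, 0, 0], [0, 0, 0], 0.3]
    - [[0, 0, 0], [0, 0, 0], 0.6]
    - [[0, 0, 0], [0, 0, 0], 0.6]
    - [[0, 0, 0], [0, 0, 0], 0.6]
    - [[0, 0, 0], [0, 0, 0], 0.6]

```text
t: 14.8
ee_pos: [608.5, 80.2, 126.4]
tool_rot: [[-0.865, -0.041, 0.5], [-0.036, 0.999, 0.02], [-0.501, -0.001, -0.866]]
ft_force: [-1.6, -0.1, 0.1]
gripper_width: 0.534
```

>>> servo_tool:
  motion:
    - [[0, 0, 0], [0, 0, -0.006], 0.6]
    - [[0, 0, 0], [0, 0, -0.004], 0.6]
    - [[0, 0, 0], [0, 0, 0], 0.6]
    - [[0, 0, 0], [0, 0, 0], 0.6]
    - [[0, 0, 0], [0, 0, 0], 0.6]

```text
t: 15.42
ee_pos: [603.3, 80.0, 134.3]
tool_rot: [[-0.865, -0.041, 0.5], [-0.036, 0.999, 0.02], [-0.5, -0.001, -0.866]]
ft_force: [0.8, -0.8, -1.8]
gripper_width: 0.534
```

```bash
python3 look.py w6
```

```text
[ 0.04  0.12 -1.37] [-0.045  0.512  0.022] [603.3  80.  134.3] 15.475
```

View pics/w6.png

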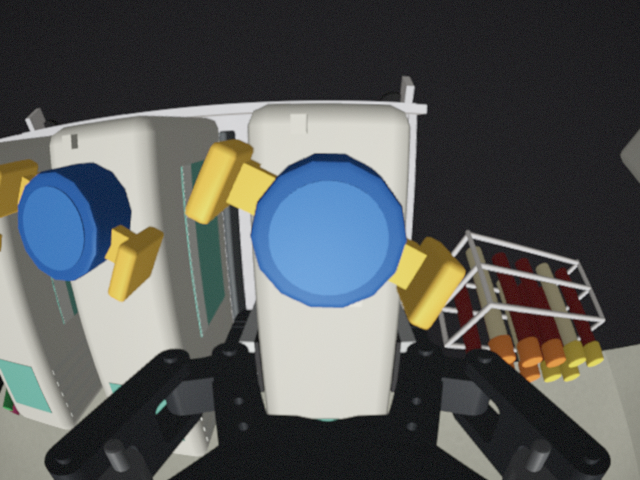

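It reads about −1.4 N, so this is the run-out pack. I'll lift it out, set it upright and carry it to the crate.

>>> servo_tool:
  motion:
    - [[0, 0, 0], [0, 0, -0.02], 0.6]
    - [[0, 0, 0], [0, 0, -0.025], 0.6]
    - [[0, 0, 0], [0, 0, -0.03], 0.6]
    - [[0, 0, 0], [0, 0, -0.03], 0.6]
    - [[0, 0, 0], [0, 0, -0.025], 0.6]
    - [[0, 0, 0], [0, 0, -0.02], 0.6]
    - [[0, 0.131, 0], [0, 0, -0.005], 0.6]
    - [[0, 0.131, 0], [0, 0, -0.005], 0.6]
    - [[0, 0.131, 0], [0, 0, -0.005], 0.6]
    - [[0, 0.131, 0], [0, 0, -0.005], 0.6]
    - [[0, 0, 0], [0, 0, 0], 0.6]
    - [[0, 0, 0], [0, 0, 0], 0.6]

```text
t: 16.98
ee_pos: [522.0, 76.8, 283.0]
tool_rot: [[-0.999, -0.041, 0.001], [-0.041, 0.999, -0.001], [-0.001, -0.001, -1.0]]
ft_force: [-1.0, 1.1, -0.5]
gripper_width: 0.535
```

Run:
```python
from h import *
R=rz(-0.075)@FL; plan(R[:,0]*-10+np.array([482,-352,270]),R)
```

```text
t 16.98 at [522.   76.8 283. ] w 0.535 F [-1.05  1.06 -0.49]
 target [ 492.  -352.7  270. ]  shift(tool,mm) [  47.8 -428.    13.4]  in new axes [  -2.2 -430.6   13. ]  rotvec [-0.0009  0.0012  0.1164] | 0.116
```

Translate with the old axes: (47.8, −428), 14 rows, then yaw.

>>> servo_tool:
  motion:
    - [[0, 0, 0], [0.0034, -0.0306, 0], 0.6]
    - [[0, 0, 0], [0.0034, -0.0306, 0], 0.6]
    - [[0, 0, 0], [0.0034, -0.0306, 0], 0.6]
    - [[0, 0, 0], [0.0034, -0.0306, 0], 0.6]
    - [[0, 0, 0], [0.0034, -0.0306, 0], 0.6]
    - [[0, 0, 0], [0.0034, -0.0306, 0], 0.6]
    - [[0, 0, 0], [0.0034, -0.0306, 0], 0.6]
    - [[0, 0, 0], [0.0034, -0.0306, 0], 0.6]
    - [[0, 0, 0], [0.0034, -0.0306, 0], 0.6]
    - [[0, 0, 0], [0.0034, -0.0306, 0], 0.6]
    - [[0, 0, 0], [0.0034, -0.0306, 0], 0.6]
    - [[0, 0, 0], [0.0034, -0.0306, 0], 0.6]
    - [[0, 0, 0], [0.0034, -0.0306, 0], 0.6]
    - [[0, 0, 0], [0.0034, -0.0306, 0], 0.6]
    - [[0, 0, 0.116], [0, 0, 0], 0.6]
    - [[0, 0, 0], [0, 0, 0.03], 0.6]
    - [[0, 0, 0], [0, 0, 0.03], 0.6]
    - [[0, 0, 0], [0, 0, 0.03], 0.6]
    - [[0, 0, 0], [0, 0, 0], 0.6]

```text
t: 19.35
ee_pos: [490.1, -351.2, 192.0]
tool_rot: [[-0.997, 0.074, -0.003], [0.074, 0.997, 0.001], [0.003, 0.001, -1.0]]
ft_force: [-0.6, 0.3, -0.6]
gripper_width: 0.532
```

Run:
```python
from h import *
R=rz(-0.075)@FL; plan(R[:,0]*-10+np.array([482,-352,76]),R)
p,d=cams.snapshot("top"); a=p[170:330,380:580]; p2,_=cams.snapshot("scene"); b=p2[120:300,60:260]; save("t7",np.hstack([cv2.resize(a,(400,320)),cv2.resize(b,(356,320))]))
```

```text
t 19.35 at [ 490.1 -351.2  192. ] w 0.532 F [-0.6   0.35 -0.65]
 target [ 492.  -352.7   76. ]  shift(tool,mm) [ -2.2  -1.6 115.9]  in new axes [ -1.9  -1.4 116. ]  rotvec [ 0.0012 -0.0027  0.0006] | 0.003
```

View pics/t7.png

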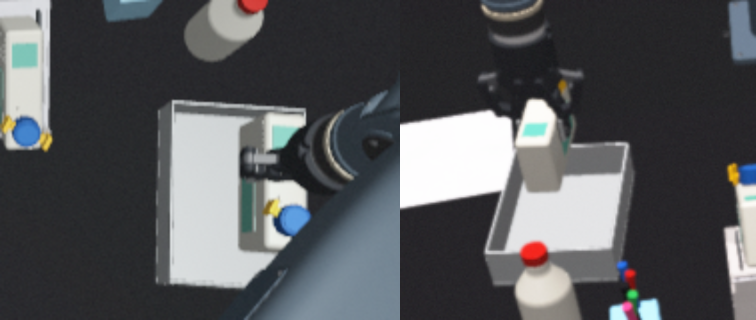

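The pack hangs over the crate and the sideways offset in the picture is parallax. I'll lower it.

>>> servo_tool:
  motion:
    - [[0, 0, 0], [-0.002, -0.001, 0.025], 0.6]
    - [[0, 0, 0], [0, 0, 0.03], 0.6]
    - [[0, 0, 0], [0, 0, 0.03], 0.6]
    - [[0, 0, 0], [0, 0, 0.02], 0.6]
    - [[0, 0, 0], [0, 0, 0.006], 0.6]
    - [[0, 0, 0], [0, 0, 0], 0.6]
    - [[0, 0, 0], [0, 0, 0], 0.6]

```text
t: 20.32
ee_pos: [495.2, -355.4, 84.9]
tool_rot: [[-0.997, 0.075, 0.003], [0.075, 0.997, -0.003], [-0.003, -0.003, -1.0]]
ft_force: [0.2, -0.4, -1.2]
gripper_width: 0.534
```

>>> servo_tool:
  motion:
    - [[0, 0, 0], [0, 0, 0.003], 0.6]
    - [[0, 0, 0], [0, 0, 0.002], 0.6]
    - [[0, 0, 0], [0, 0, 0], 0.6]

```text
t: 20.7
ee_pos: [494.0, -354.4, 77.3]
tool_rot: [[-0.997, 0.075, -0.0], [0.075, 0.997, -0.001], [0.0, -0.001, -1.0]]
ft_force: [-0.4, -0.1, -0.7]
gripper_width: 0.535
```

>>> servo_tool:
  motion:
    - [[0, 0, 0], [0, 0, 0.002], 0.6]
    - [[0, 0, 0], [0, 0, 0.001], 0.6]
    - [[0, 0, 0], [0, 0, 0], 0.6]

```text
t: 21.08
ee_pos: [494.1, -354.5, 74.4]
tool_rot: [[-0.997, 0.075, -0.0], [0.075, 0.997, -0.001], [0.0, -0.001, -1.0]]
ft_force: [0.4, 0.7, -1.6]
gripper_width: 0.537
```

>>> servo_tool:
  motion:
    - [[0, 0, 0], [0, 0, 0.001], 0.6]
    - [[0, 0, 0], [0, 0, 0.001], 0.6]
    - [[0, 0, 0], [0, 0, 0], 0.6]

```text
t: 21.45
ee_pos: [494.1, -354.5, 72.5]
tool_rot: [[-0.997, 0.075, -0.0], [0.075, 0.997, -0.001], [0.0, -0.001, -1.0]]
ft_force: [0.0, 0.3, -0.6]
gripper_width: 0.535
```

Nearly down, so release it, opening wide, then go up.

>>> servo_tool:
  motion:
    - [[0, 0, 0], [0, 0, 0.001], 0.6]
    - [[0, 0, 0], [0, 0, 0], 0.2]
    - [[0, 0, 0], [0, 0, 0], 0.2]
    - [[0, 0, 0], [0, 0, 0], 0.2]
    - [[0, 0, 0], [0, 0, -0.015], 0.2]
    - [[0, 0, 0], [0, 0, -0.03], 0.2]
    - [[0, 0, 0], [0, 0, -0.05], 0.2]
    - [[0, 0, 0], [0, 0, -0.05], 0.2]
    - [[0, 0, 0], [0, 0, -0.05], 0.2]
    - [[0, 0, 0], [0, 0, 0], 0.2]

```text
t: 22.7
ee_pos: [496.1, -356.0, 274.6]
tool_rot: [[-0.997, 0.075, 0.01], [0.074, 0.997, -0.01], [-0.01, -0.009, -1.0]]
ft_force: [0.4, -0.5, -0.0]
gripper_width: 0.8
```

Run:
```python
from h import *
c=cams.get_calibration("wrist"); p,d=cams.snapshot("wrist"); save("w8",p)
R=rz(np.deg2rad(-18))@FL
plan(np.array([520,342.6,270])-R[:,0]*12,R)
```

```text
t 22.75 at [ 495.3 -355.4  271.2] w 0.799 F [-0.3  -0.36 -0.45]
 target [531.4 338.9 270. ]  shift(tool,mm) [ 15.8 695.   -2.9]  in new axes [180.2 671.5   1.2]  rotvec [-0.005   0.007   0.2395] | 0.24
```

View pics/w8.png

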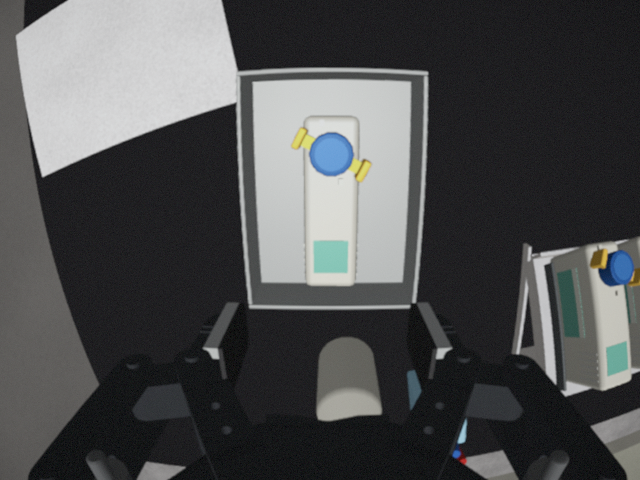

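The run-out pack stands upright and centred in the crate, at wrist pixel (331,200). Next is the fresh pack.

>>> servo_tool:
  motion:
    - [[0, 0, 0], [0.0008, 0.0348, 0], 0.2]
    - [[0, 0, 0], [0.0008, 0.0348, 0], 0.2]
    - [[0, 0, 0], [0.0008, 0.0348, 0], 0.2]
    - [[0, 0, 0], [0.0008, 0.0348, 0], 0.2]
    - [[0, 0, 0], [0.0008, 0.0348, 0], 0.2]
    - [[0, 0, 0], [0.0008, 0.0348, 0], 0.2]
    - [[0, 0, 0], [0.0008, 0.0348, 0], 0.2]
    - [[0, 0, 0], [0.0008, 0.0348, 0], 0.2]
    - [[0, 0, 0], [0.0008, 0.0348, 0], 0.2]
    - [[0, 0, 0], [0.0008, 0.0348, 0], 0.2]
    - [[0, 0, 0], [0.0008, 0.0348, 0], 0.2]
    - [[0, 0, 0], [0.0008, 0.0348, 0], 0.2]
    - [[0, 0, 0], [0.0008, 0.0348, 0], 0.2]
    - [[0, 0, 0], [0.0008, 0.0348, 0], 0.2]
    - [[0, 0, 0], [0.0008, 0.0348, 0], 0.2]
    - [[0, 0, 0], [0.0008, 0.0348, 0], 0.2]
    - [[0, 0, 0], [0.0008, 0.0348, 0], 0.2]
    - [[0, 0, 0], [0.0008, 0.0348, 0], 0.2]
    - [[0, 0, 0], [0.0008, 0.0348, 0], 0.2]
    - [[0, 0, 0], [0.0008, 0.0348, 0], 0.2]

```text
t: 25.25
ee_pos: [529.4, 341.7, 264.3]
tool_rot: [[-0.997, 0.075, -0.003], [0.075, 0.997, -0.002], [0.002, -0.003, -1.0]]
ft_force: [1.2, 0.4, -0.3]
gripper_width: 0.8
```

>>> servo_tool:
  motion:
    - [[0, 0, 0.12], [0, 0, 0], 0.2]
    - [[0, 0, 0.12], [0, 0, 0], 0.2]
    - [[0, 0, 0], [0, 0, 0.03], 0.2]
    - [[0, 0, 0], [0, 0, 0.03], 0.2]
    - [[0, 0, 0], [0, 0, 0], 0.2]
    - [[0, 0, 0], [0, 0, 0], 0.2]

```text
t: 26.0
ee_pos: [530.0, 340.7, 206.2]
tool_rot: [[-0.951, 0.309, -0.0], [0.309, 0.951, -0.001], [-0.0, -0.001, -1.0]]
ft_force: [-1.0, 0.7, 0.0]
gripper_width: 0.797
```

Run:
```python
from h import *
c=cams.get_calibration("wrist"); p,d=cams.snapshot("wrist"); save("w9",p)
P=cloud("wrist",d,c); q=P[d>0]; f=q[(abs(q[:,2]-85)<5)&(np.hypot(q[:,0]-520,q[:,1]-342)<95)]
r=cv2.minAreaRect(f[:,:2].astype(np.float32)); print(r,np.median(f[:,2]))
R=rz(np.deg2rad(-18))@FL
plan(np.array([520,342.6,69])-R[:,0]*10,R)
```

```text
((518.591552734375, 342.376953125), (46.35956573486328, 148.10488891601562), 71.75877380371094) 85.0736725134147
t 26.05 at [530.5 341.  207.3] w 0.799 F [0.07 0.49 1.04]
 target [529.5 339.5  69. ]  shift(tool,mm) [  0.7  -1.8 138.3]  in new axes [  0.5  -1.8 138.3]  rotvec [ 0.0003  0.0016 -0.0005] | 0.002
```

View pics/w9.png

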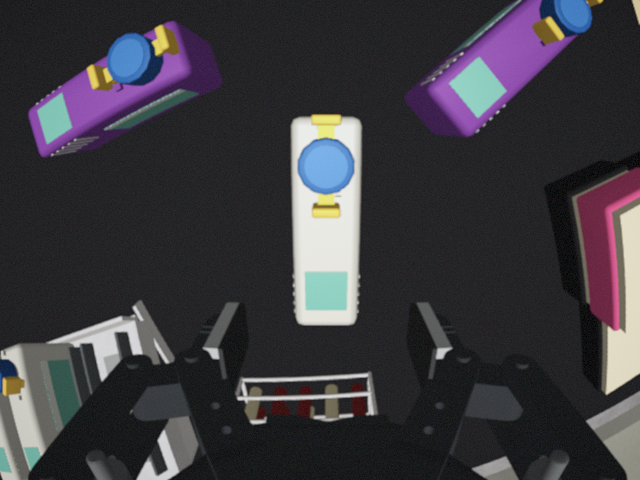

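Only the white pack is under the gripper, at wrist pixel (326,220), and the purple ones stay clear. I'll go down and grip.

>>> servo_tool:
  motion:
    - [[0, 0, 0], [0.0015, -0.0017, 0.03], 0.25]
    - [[0, 0, 0], [0, 0, 0.03], 0.25]
    - [[0, 0, 0], [0, 0, 0.03], 0.25]
    - [[0, 0, 0], [0, 0, 0.03], 0.25]
    - [[0, 0, 0], [0, 0, 0.018], 0.25]
    - [[0, 0, 0], [0, 0, 0], 0.25]
    - [[0, 0, 0], [0, 0, 0], 0.6]
    - [[0, 0, 0], [0, 0, 0], 0.6]
    - [[0, 0, 0], [0, 0, 0], 0.6]
    - [[0, 0, 0], [0, 0, 0], 0.6]
  newtons: 40

```text
t: 27.3
ee_pos: [529.4, 340.0, 70.0]
tool_rot: [[-0.951, 0.31, 0.003], [0.31, 0.951, 0.0], [-0.003, 0.001, -1.0]]
ft_force: [-0.0, -0.7, 5.8]
gripper_width: 0.533
```

>>> servo_tool:
  motion:
    - [[0, 0, 0], [0, 0, -0.02], 0.6]
    - [[0, 0, 0], [0, 0, -0.04], 0.6]
    - [[0, 0, 0], [0, 0, -0.04], 0.6]
    - [[0, 0, 0], [0, 0, -0.04], 0.6]
    - [[0, 0, 0], [0, 0, -0.04], 0.6]
    - [[0, 0, 0], [0, 0, -0.03], 0.6]
    - [[0, 0, 0], [0, 0, 0], 0.6]
    - [[0, 0, 0], [0, 0, 0], 0.6]

```text
t: 28.3
ee_pos: [527.6, 339.5, 275.2]
tool_rot: [[-0.951, 0.309, -0.004], [0.309, 0.951, -0.003], [0.003, -0.004, -1.0]]
ft_force: [-0.7, 0.5, -3.4]
gripper_width: 0.53
```

```bash
cat > inhand.py <<'E'
import sys
from h import *
c=cams.get_calibration("wrist"); st=arm.state(); p,d=cams.snapshot("wrist"); save(sys.argv[1],p)
P=cloud("wrist",d,c); q=(P[d>0]-st["ee_pos"])@st["tool_rot"]@FL  # gripped pack-ish frame: x=-tx,y=ty,z=-tz
f=q[(abs(q[:,2]-17)<6)&(abs(q[:,1])<35)&(abs(q[:,0])<110)]
cc=f.mean(0); n=np.linalg.svd(f-cc,full_matrices=False)[2][2]; n*=np.sign(n[2]); 
f=f[abs((f-cc)@n)<1.5]; cc=f.mean(0); n=np.linalg.svd(f-cc,full_matrices=False)[2][2]; n*=np.sign(n[2])
print(len(f),"normal in hand",n.round(3),"z",np.median(f[:,2]).round(1),"xr",np.percentile(f[:,0],[.5,99.5]).round(1),"yr",np.percentile(f[:,1],[1,99]).round(1), cv2.minAreaRect(f[:,:2].astype(np.float32)))
E
python3 inhand.py w10
python3 - <<'E'
from h import *
p,R=grasp(0,back=100); plan(p,R); plan(p,rz(YAW)@FL)
E
```

```text
18406 normal in hand [-0.003  0.001  1.   ] z 15.0 xr [-83.1  22.3] yr [-25.1  23.3] ((-29.51763153076172, -2.2816925048828125), (109.02558135986328, 64.41577911376953), 0.13296060264110565)
t 28.35 at [527.3 339.4 274.7] w 0.542 F [ 0.19 -0.85 -4.23]
 target [559.3  79.1 214.9]  shift(tool,mm) [-111.1 -237.3   60.4]  in new axes [  11.4 -261.3   62.4]  rotvec [-0.0969 -0.5222 -0.3465] | 0.634
t 28.35 at [527.3 339.4 274.7] w 0.542 F [ 0.19 -0.85 -4.23]
 target [559.3  79.1 214.9]  shift(tool,mm) [-111.1 -237.3   60.4]  in new axes [ -21.3 -261.3   59.7]  rotvec [-0.0039 -0.0042 -0.3556] | 0.356
```

View pics/w10.png

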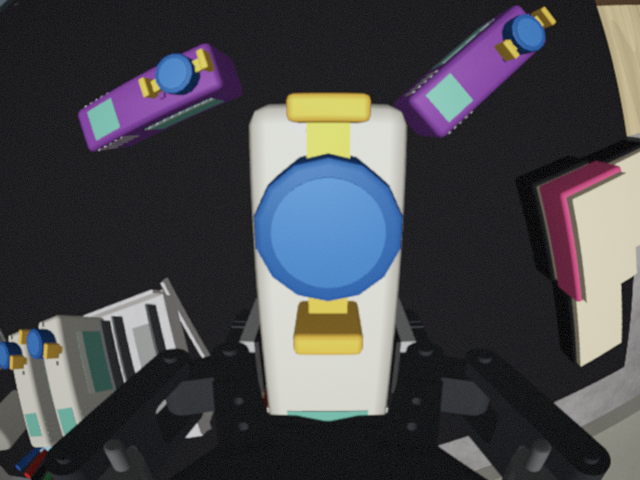

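The pack is square in hand, gripped about 10 mm towards its high end, with the cap shut. I'll carry it over the free place, then yaw and tilt.

>>> servo_tool:
  motion:
    - [[0, 0, 0], [-0.0111, -0.0237, 0], 0.6]
    - [[0, 0, 0], [-0.0111, -0.0237, 0], 0.6]
    - [[0, 0, 0], [-0.0111, -0.0237, 0], 0.6]
    - [[0, 0, 0], [-0.0111, -0.0237, 0], 0.6]
    - [[0, 0, 0], [-0.0111, -0.0237, 0], 0.6]
    - [[0, 0, 0], [-0.0111, -0.0237, 0], 0.6]
    - [[0, 0, 0], [-0.0111, -0.0237, 0], 0.6]
    - [[0, 0, 0], [-0.0111, -0.0237, 0], 0.6]
    - [[0, 0, 0], [-0.0111, -0.0237, 0], 0.6]
    - [[0, 0, 0], [-0.0111, -0.0237, 0], 0.6]
    - [[0, 0, -0.178], [0, 0, 0], 0.6]
    - [[0, 0, -0.178], [0, 0, 0], 0.6]
    - [[0, -0.131, 0], [0, 0, 0], 0.6]
    - [[0, -0.131, 0], [0, 0, 0], 0.6]
    - [[0, -0.131, 0], [0, 0, 0], 0.6]
    - [[0, -0.131, 0], [0, 0, 0], 0.6]
    - [[0, 0, 0], [0, 0, 0], 0.6]
    - [[0, 0, 0], [0, 0, 0], 0.6]

```text
t: 30.6
ee_pos: [560.3, 80.0, 277.4]
tool_rot: [[-0.866, -0.041, 0.498], [-0.036, 0.999, 0.02], [-0.498, -0.001, -0.867]]
ft_force: [0.5, 0.3, -2.7]
gripper_width: 0.534
```

```bash
python3 inhand.py w11
python3 - <<'E'
from h import *
R=RP@FL; plan(np.array([608.7,80.0,128.6])+RP[:,0]*3,R)
E
```

```text
18357 normal in hand [-0.002  0.001  1.   ] z 15.2 xr [-83.3  22.2] yr [-25.1  23.3] ((-29.82620620727539, 0.42833709716796875), (108.74166107177734, 64.66543579101562), 0.10316415131092072)
t 30.65 at [561.5  80.  279.2] w 0.537 F [-0.04 -0.51 -3.62]
 target [611.3  80.1 130.1]  shift(tool,mm) [ 31.5  -1.8 154. ]  in new axes [ 31.4  -1.9 154. ]  rotvec [-0.0007  0.0004  0.0007] | 0.001
```

View pics/w11.png

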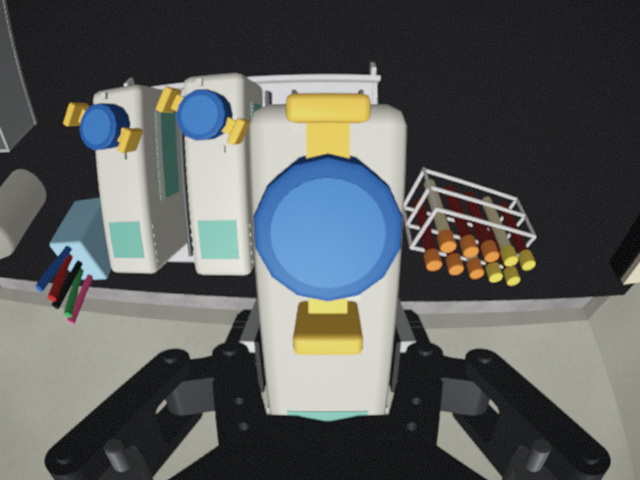

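>>> servo_tool:
  motion:
    - [[0, 0, 0], [0.016, -0.001, 0.005], 0.6]
    - [[0, 0, 0], [0.0155, -0.0008, 0.02], 0.6]
    - [[0, 0, 0], [0, 0, 0.025], 0.6]
    - [[0, 0, 0], [0, 0, 0.025], 0.6]
    - [[0, 0, 0], [0, 0, 0.025], 0.6]
    - [[0, 0, 0], [0, 0, 0.02], 0.6]
    - [[0, 0, 0], [0, 0, 0.006], 0.6]
    - [[0, 0, 0], [0, 0, 0], 0.6]
    - [[0, 0, 0], [0, 0, 0], 0.6]

```text
t: 31.78
ee_pos: [597.2, 79.6, 155.2]
tool_rot: [[-0.864, -0.041, 0.502], [-0.036, 0.999, 0.02], [-0.502, -0.001, -0.865]]
ft_force: [-0.3, -0.1, -4.1]
gripper_width: 0.533
```

Run:
```python
from h import *
R=RP@FL; plan(np.array([608.7,80.0,128.6])+RP[:,0]*3,R)
p,d=cams.snapshot("scene"); save("s12",p[180:330,220:420],4)
```

```text
t 31.77 at [597.2  79.6 155.2] w 0.533 F [-0.25 -0.08 -4.05]
 target [611.3  80.1 130.1]  shift(tool,mm) [ 0.5 -0.  28.8]  in new axes [ 0.4 -0.1 28.8]  rotvec [-0.0007  0.0026  0.0008] | 0.003
```

View pics/s12.png

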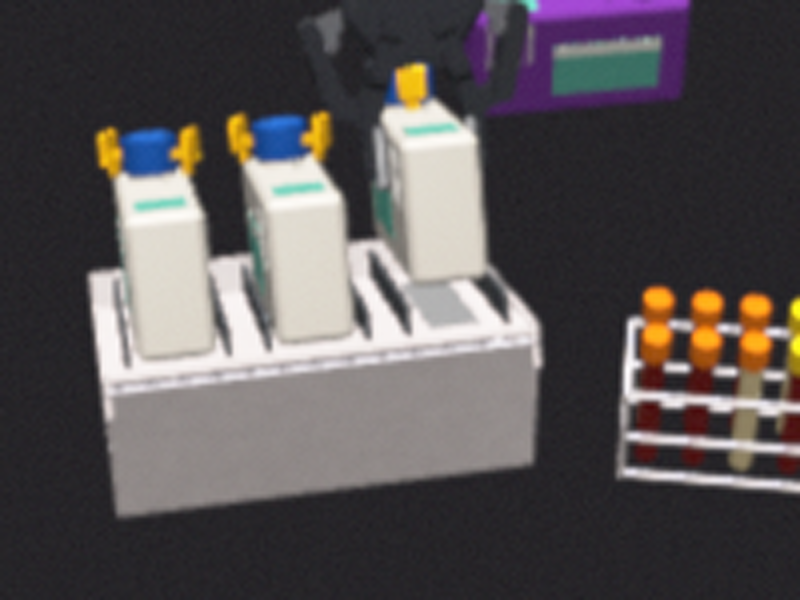

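It is lined up between the rails. I'll lower slowly.

>>> servo_tool:
  motion:
    - [[0, 0, 0], [0, 0, 0.01], 0.6]
    - [[0, 0, 0], [0, 0, 0.01], 0.6]
    - [[0, 0, 0], [0, 0, 0.004], 0.6]
    - [[0, 0, 0], [0, 0, 0], 0.6]
    - [[0, 0, 0], [0, 0, 0], 0.6]

```text
t: 32.45
ee_pos: [608.3, 80.1, 132.7]
tool_rot: [[-0.865, -0.041, 0.5], [-0.036, 0.999, 0.02], [-0.5, -0.001, -0.866]]
ft_force: [0.6, -0.1, -3.5]
gripper_width: 0.535
```

>>> servo_tool:
  motion:
    - [[0, 0, 0], [0, 0, 0.002], 0.6]
    - [[0, 0, 0], [0, 0, 0.002], 0.6]
    - [[0, 0, 0], [0, 0, 0], 0.6]

```text
t: 32.83
ee_pos: [609.6, 80.1, 131.4]
tool_rot: [[-0.865, -0.041, 0.5], [-0.036, 0.999, 0.02], [-0.5, -0.001, -0.866]]
ft_force: [-14.7, -2.7, 8.1]
gripper_width: 0.539
```

Contact is near the expected seat height, 2 mm early, with the force normal to the seat, so it is seated. Release and look.

>>> servo_tool:
  motion:
    - [[0, 0, 0], [0, 0, -0.0015], 0.6]
    - [[0, 0, 0], [0, 0, 0], 0.3]
    - [[0, 0, 0], [0, 0, 0], 0.3]
    - [[0, 0, 0], [0, 0, 0], 0.3]
    - [[0, 0, 0], [0, 0, -0.015], 0.3]
    - [[0, 0, 0], [0, 0, -0.03], 0.3]
    - [[0, 0, 0], [0, 0, -0.04], 0.3]
    - [[0, 0, 0], [0, 0, 0], 0.3]
    - [[0, 0, 0], [0, 0, 0], 0.3]

```text
t: 33.95
ee_pos: [567.0, 78.4, 204.7]
tool_rot: [[-0.865, -0.041, 0.501], [-0.036, 0.999, 0.02], [-0.501, -0.001, -0.865]]
ft_force: [0.7, -0.4, -0.8]
gripper_width: 0.704
```

```bash
cat > rk.py <<'E'
import sys
from h import *
c=cams.get_calibration("wrist"); p,d=cams.snapshot("wrist"); save(sys.argv[1],p)
P=cloud("wrist",d,c); q=P[(d>0)]
for k in range(3):
    l=(q-TOPC[k])@RP; f=l[(abs(l[:,2])<8)&(abs(l[:,1])<32)&(l[:,0]>-72)&(l[:,0]<72)]
    if len(f)<50: continue
    z=np.median(f[:,2]); f=f[abs(f[:,2]-z)<3]; A=np.c_[f[:,0],f[:,1],np.ones(len(f))]; s=np.linalg.lstsq(A,f[:,2],rcond=None)[0]
    print(k,len(f),"y",np.percentile(f[:,1],[1,99]).round(1),"z",z.round(1),"slope",s.round(3),"x",np.percentile(l[(abs(l[:,2]-z)<4)&(abs(l[:,1])<18)][:,0],[1,99]).round(1))
m=d>0
hsv=cv2.cvtColor(p,cv2.COLOR_RGB2HSV)
yl=m&(hsv[:,:,0]>18)&(hsv[:,:,0]<34)&(hsv[:,:,1]>150); bl=m&(hsv[:,:,0]>100)&(hsv[:,:,0]<120)&(hsv[:,:,1]>130)
for nm,mm in(("yel",yl),("blu",bl)):
    l=(P[mm]-TOPC[0])@RP; l=l[(abs(l[:,1])<40)&(abs(l[:,0]+45)<45)&(l[:,2]>(22))&(l[:,2]<33)]
    if len(l)>10: print(nm,len(l),l.mean(0).round(1),"z",np.percentile(l[:,2],[5,50,95]).round(1),cv2.minAreaRect(l[:,:2].astype(np.float32)))
plan(*grasp(0,back=85))
E
python3 rk.py w13
```

```text
0 13452 y [-23.7  19.1] z 1.6 slope [ 4.000e-03 -1.000e-03  1.566e+00] x [-72.8  70.4]
1 10441 y [-23.3  19. ] z 1.9 slope [ 0.003 -0.009  1.874] x [-77.   61.2]
2 7918 y [-21.7  20.8] z 1.3 slope [ 0.002 -0.022  1.458] x [-75.6  68.7]
yel 324 [-36.9  -2.1  28. ] z [22.8 28.8 30.4] ((-47.13149642944336, -2.3318729400634766), (15.665606498718262, 54.71993637084961), 89.93099212646484)
blu 4079 [-46.1  -2.3  27.2] z [25.9 27.2 28.3] ((-45.753562927246094, -2.280573844909668), (31.447856903076172, 32.280731201171875), 89.47652435302734)
t 34.0 at [566.5  78.4 203.3] w 0.699 F [-0.17  0.21 -0.53]
 target [566.8  79.4 202. ]  shift(tool,mm) [0.4 1.  1.4]  in new axes [0.4 1.  1.4]  rotvec [-0.0007 -0.0007  0.0007] | 0.001
```

View pics/w13.png

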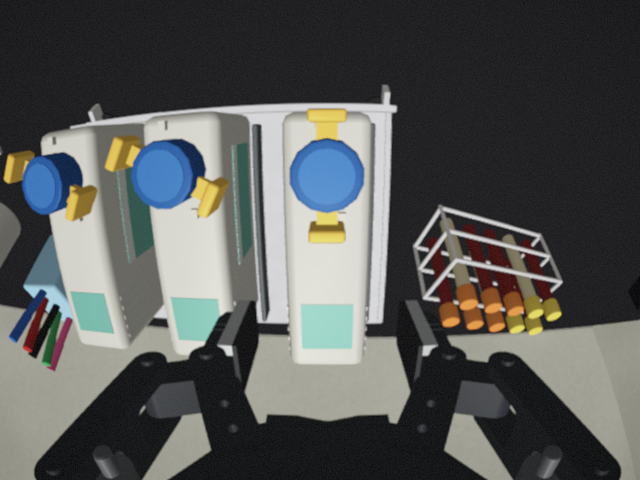

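The fresh pack is seated flat at the same height as its neighbours, with the cap shut and at the low end, at wrist pixel (327,176). Now I'll move over the cap and turn the jaws along the tabs.

```bash
cat >> h.py <<'E'
RC=np.stack([RP[:,1],RP[:,0],-RP[:,2]],1)
def capt(n,x=-45.5,y=-1.8,ang=0):
    R=RC@Ro.from_rotvec([0,0,-ang]).as_matrix()
    return TOPC[0]+RP@np.array([x,y,n]),R
E
python3 -c "
from h import *
plan(*capt(80)); print(arm.state()['qpos'].round(2))"
```

```text
t 34.0 at [566.5  78.4 203.3] w 0.699 F [-0.17  0.21 -0.53]
 target [513.3  75.4 183.7]  shift(tool,mm) [55.9 -0.7 -9.6]  in new axes [ -0.8 -55.9  -9.6]  rotvec [-1.1000e-03 -0.0000e+00  1.5715e+00] | 1.572
[ 0.01 -0.36 -0.47  0.94  0.01 -0.02]
```

>>> servo_tool:
  motion:
    - [[0, 0, 0], [0.019, 0, -0.0096], 0.15]
    - [[0, 0, 0], [0.019, 0, 0], 0.15]
    - [[0, 0, 0], [0.018, -0.0007, 0], 0.15]
    - [[0, 0, 0.1746], [0, 0, 0], 0.15]
    - [[0, 0, 0.1746], [0, 0, 0], 0.15]
    - [[0, 0, 0.1746], [0, 0, 0], 0.15]
    - [[0, 0, 0.1746], [0, 0, 0], 0.15]
    - [[0, 0, 0.1746], [0, 0, 0], 0.15]
    - [[0, 0, 0.1746], [0, 0, 0], 0.15]
    - [[0, 0, 0.1746], [0, 0, 0], 0.15]
    - [[0, 0, 0.1746], [0, 0, 0], 0.15]
    - [[0, 0, 0.1746], [0, 0, 0], 0.15]
    - [[0, 0, 0], [0, 0, 0], 0.15]
    - [[0, 0, 0], [0, 0, 0], 0.15]
  newtons: 25

```text
t: 35.75
ee_pos: [513.4, 75.5, 183.2]
tool_rot: [[-0.043, 0.866, 0.498], [0.999, 0.038, 0.02], [-0.002, 0.499, -0.867]]
ft_force: [-0.2, -0.3, -0.2]
gripper_width: 0.85
```

```bash
cat >> rk.py <<'E'
plan(*capt(34)); print(arm.state()['qpos'].round(2))
E
python3 rk.py w14
```

```text
0 11743 y [-23.1  19.5] z 1.7 slope [ 0.003 -0.012  1.655] x [-282.3   70.5]
1 4687 y [-23.4  19.8] z 1.6 slope [-1.000e-03 -2.400e-02  1.709e+00] x [-283.6   66.6]
2 162 y [-19.8  19.8] z 1.0 slope [-3.8300e-01 -9.0000e-03  2.6861e+01] x [-282.8   71.1]
yel 560 [-51.    0.3  28.4] z [23.4 29.3 30.7] ((-46.220008850097656, -1.8952569961547852), (17.39739990234375, 58.692970275878906), 89.83502197265625)
blu 3128 [-45.5  -0.5  27. ] z [25.3 27.1 28.3] ((-45.59880065917969, -2.0366744995117188), (31.524566650390625, 33.40814971923828), 1.536803960800171)
t 35.8 at [513.5  75.5 183.5] w 0.851 F [ 0.65  0.02 -0.14]
 target [566.8  79.4 202. ]  shift(tool,mm) [ 1.7 55.5 10.7]  in new axes [-55.5   1.8  10.7]  rotvec [-1.3000e-03 -2.0000e-04 -1.5687e+00] | 1.569
t 35.8 at [513.5  75.5 183.5] w 0.851 F [ 0.65  0.02 -0.14]
 target [536.3  76.4 143.9]  shift(tool,mm) [ 0.   0.1 45.7]  in new axes [-0.   0.  45.7]  rotvec [-0.001   0.0007  0.0021] | 0.002
[ 0.01 -0.52 -0.62  0.95  0.02  1.54]
```

View pics/w14.png

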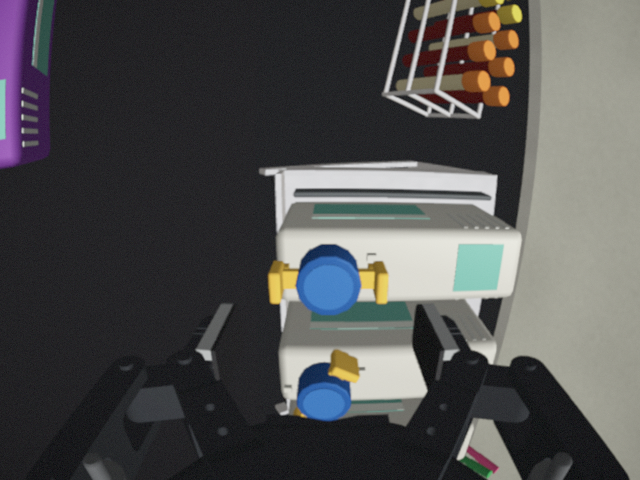

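The cap is at (328,282) with its tabs between the jaws, centred within 0.5 mm. I'll descend.

>>> servo_tool:
  motion:
    - [[0, 0, 0], [0, -0.0003, 0.012], 0.15]
    - [[0, 0, 0], [0, 0, 0.014], 0.15]
    - [[0, 0, 0], [0, 0, 0.012], 0.15]
    - [[0, 0, 0], [0, 0, 0.0077], 0.15]
    - [[0, 0, 0], [0, 0, 0], 0.15]
    - [[0, 0, 0], [0, 0, 0], 0.15]

```text
t: 36.55
ee_pos: [536.5, 76.4, 144.9]
tool_rot: [[-0.041, 0.865, 0.5], [0.999, 0.036, 0.02], [-0.001, 0.501, -0.866]]
ft_force: [-0.0, 0.3, 0.5]
gripper_width: 0.851
```

```bash
python3 rk.py w15
python3 - <<'E'
from h import *
p,d=cams.snapshot("scene"); save("s15",p[170:320,220:420],3)
E
```

```text
0 15174 y [-22.5  19.7] z 1.6 slope [ 0.002 -0.021  1.719] x [-72.5  70.3]
1 3264 y [-22.7  20.4] z 1.0 slope [-0.008 -0.071  1.858] x [-282.8   54.9]
2 179 y [ 7.7 23.4] z -2.5 slope [ 0.033 -0.336  2.308] x [-278.6   71. ]
yel 1139 [-49.9  -0.   28.2] z [23.2 29.2 30.5] ((-45.9285888671875, -2.0706424713134766), (18.085657119750977, 59.40023422241211), 89.93624877929688)
blu 4831 [-45.5   0.1  26.9] z [24.9 27.1 28.2] ((-45.4379997253418, -1.636587142944336), (32.84062194824219, 33.0051155090332), 25.219158172607422)
t 36.6 at [536.7  76.4 145.3] w 0.85 F [-0.45 -0.34 -0.26]
 target [566.8  79.4 202. ]  shift(tool,mm) [  1.7  54.5 -33.9]  in new axes [-54.5   1.8 -34. ]  rotvec [ 7.0000e-04  1.7000e-03 -1.5705e+00] | 1.571
t 36.6 at [536.7  76.4 145.3] w 0.85 F [-0.45 -0.34 -0.26]
 target [536.3  76.4 143.9]  shift(tool,mm) [-0. -1.  1.]  in new axes [-0. -1.  1.]  rotvec [0.0015 0.0007 0.0003] | 0.002
[ 0.01 -0.43 -0.64  0.84  0.02  1.54]
```

View pics/w15.png

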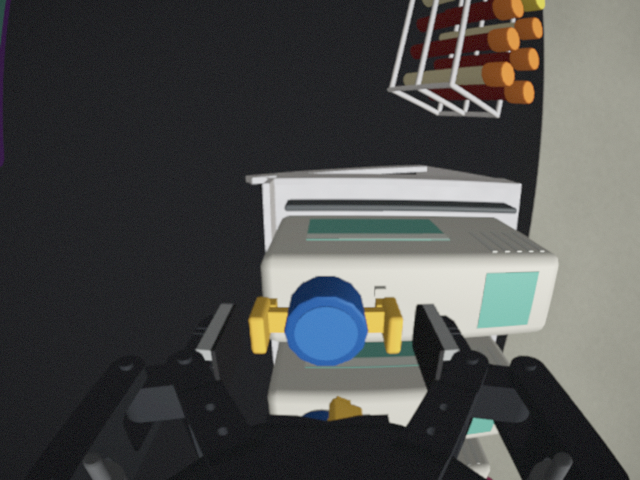

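View pics/s15.png

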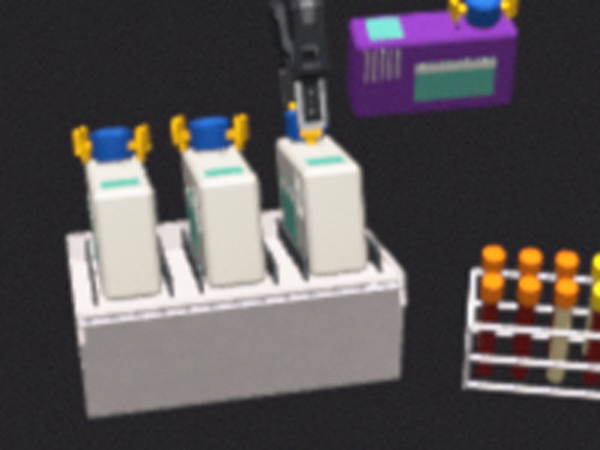

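Run:
```python
from h import *
c=cams.get_calibration("wrist"); st=arm.state(); p,d=cams.snapshot("wrist")
P=cloud("wrist",d,c)
for (u0,u1) in((190,240),(410,455)):
    q=((P-st["ee_pos"])@st["tool_rot"])[290:380,u0:u1].reshape(-1,3); dd=d[290:380,u0:u1].ravel()
    q=q[(dd>0)&(abs(q[:,1])<56)&(abs(q[:,1])>30)&(abs(q[:,0])<20)]
    q=q[q[:,2]<40]
    print(len(q),"x",np.percentile(q[:,0],[2,98]).round(1),"y",np.percentile(q[:,1],[2,98]).round(1),"z",np.percentile(q[:,2],[2,50,98]).round(1))
l=(st["ee_pos"]-TOPC[0])@RP; print(l)
```

```text
3192 x [-9.7 11.8] y [-48.8 -34.9] z [-36.8 -10.4  11.9]
3522 x [-11.2  11.3] y [34.6 54.5] z [-35.7  -2.4  34.1]
[-44.43077557  -1.79673908  35.14626177]
```

The tips sit about 20 mm above the pack's top at this opening and swing forward as they close. I'll go 3.5 mm lower, recentre by −1.3 mm, and squeeze.

>>> servo_tool:
  motion:
    - [[0, 0, 0], [0, -0.0013, 0.0035], 0.2]
    - [[0, 0, 0], [0, 0, 0], 0.25]
    - [[0, 0, 0], [0, 0, 0], 0.32]
    - [[0, 0, 0], [0, 0, 0], 0.42]
    - [[0, 0, 0], [0, 0, 0], 0.42]
    - [[0, 0, 0], [0, 0, 0], 0.42]
    - [[0, 0, 0], [0, 0, 0], 0.42]
  newtons: 30

```text
t: 37.58
ee_pos: [537.1, 76.4, 141.8]
tool_rot: [[-0.041, 0.865, 0.501], [0.999, 0.036, 0.02], [-0.001, 0.501, -0.865]]
ft_force: [-5.4, -1.5, 5.3]
gripper_width: 0.58
```

```bash
python3 rk.py w16; python3 -c "
from h import *
print((arm.state()['ee_pos']-TOPC[0])@RP)"
```

```text
0 15342 y [-22.4  19.5] z 1.6 slope [ 1.000e-03 -2.200e-02  1.729e+00] x [-73.7  69.1]
1 2609 y [-22.4  20.4] z 1.0 slope [-1.000e-03 -5.300e-02  1.738e+00] x [-283.1   51. ]
2 165 y [12.  22.8] z -2.8 slope [ 3.000e-03 -5.330e-01  7.898e+00] x [-277.1   71. ]
yel 1275 [-47.    0.2  28.3] z [23.1 29.2 30.6] ((-45.83495330810547, -2.842862129211426), (19.971851348876953, 50.1568603515625), 89.9532470703125)
blu 4994 [-46.8   0.2  26.9] z [24.8 27.1 28.2] ((-46.92487716674805, -1.842306137084961), (33.89402389526367, 31.812307357788086), 84.19779968261719)
t 37.62 at [537.1  76.4 141.8] w 0.581 F [-5.17 -1.51  5.6 ]
 target [566.8  79.4 202. ]  shift(tool,mm) [  1.8  55.9 -37.1]  in new axes [-55.8   1.8 -37.2]  rotvec [ 4.0000e-04  1.6000e-03 -1.5705e+00] | 1.571
t 37.62 at [537.1  76.4 141.8] w 0.581 F [-5.17 -1.51  5.6 ]
 target [536.3  76.4 143.9]  shift(tool,mm) [-0.   0.3 -2.2]  in new axes [-0.   0.3 -2.2]  rotvec [0.0012 0.0007 0.0003] | 0.001
[ 0.01 -0.43 -0.65  0.83  0.01  1.54]
[-45.84515194  -1.79833489  31.80040786]
```

View pics/w16.png

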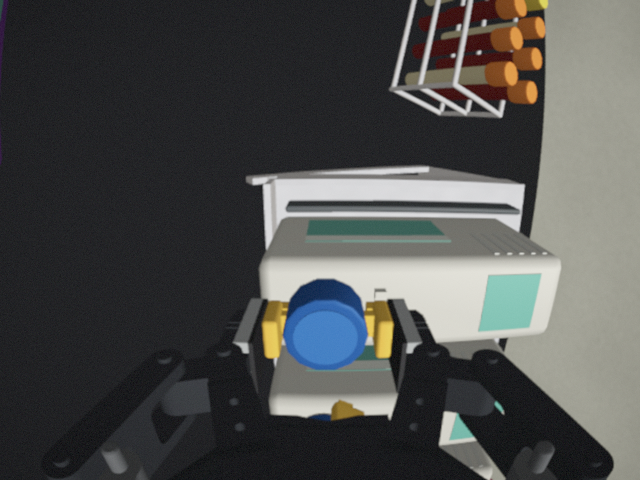

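The tabs are squeezed to about 49 mm. Turning anticlockwise.

>>> servo_tool:
  motion:
    - [[0, 0, -0.08], [0, 0, 0], 0.42]
    - [[0, 0, -0.08], [0, 0, 0], 0.42]
    - [[0, 0, -0.08], [0, 0, 0], 0.42]
    - [[0, 0, -0.08], [0, 0, 0], 0.42]
    - [[0, 0, -0.08], [0, 0, 0], 0.42]
    - [[0, 0, -0.08], [0, 0, 0], 0.42]
    - [[0, 0, -0.08], [0, 0, 0], 0.42]
    - [[0, 0, 0], [0, 0, 0], 0.42]
    - [[0, 0, 0], [0, 0, 0], 0.42]

```text
t: 38.75
ee_pos: [537.1, 76.8, 141.8]
tool_rot: [[-0.495, 0.711, 0.501], [0.827, 0.561, 0.021], [-0.266, 0.424, -0.865]]
ft_force: [-5.6, 0.6, 6.0]
gripper_width: 0.58
```

```bash
python3 rk.py w17
```

```text
0 5667 y [-22.7  19.9] z 1.2 slope [-0.005 -0.033  1.367] x [-76.1  30.7]
1 1162 y [-22.3  21. ] z -0.9 slope [-0.002 -0.092  0.989] x [-65.9  -8.2]
2 536 y [-21.5  21.1] z 1.5 slope [ 0.037 -0.026  4.044] x [-73.9 -57.5]
yel 910 [-49.4   0.3  27.7] z [22.8 28.7 30.5] ((-46.400901794433594, -1.6726837158203125), (50.1126708984375, 17.88149070739746), 31.92145347595215)
blu 4989 [-48.3  -0.2  26.9] z [24.8 27.1 28.2] ((-47.21564483642578, -1.8697738647460938), (31.752426147460938, 34.06264114379883), 19.611284255981445)
t 38.8 at [537.   76.8 141.8] w 0.583 F [-5.49 -0.42  5.28]
 target [566.8  79.4 202. ]  shift(tool,mm) [-28.5  48.2 -37.1]  in new axes [-55.9   1.5 -37.2]  rotvec [ 7.0000e-04  1.0000e-03 -1.0102e+00] | 1.01
t 38.8 at [537.   76.8 141.8] w 0.583 F [-5.49 -0.42  5.28]
 target [536.3  76.4 143.9]  shift(tool,mm) [-0.5  0.2 -2.2]  in new axes [-0.3  0.4 -2.2]  rotvec [1.100e-03 2.000e-04 5.606e-01] | 0.561
[ 0.01 -0.43 -0.65  0.83  0.02  0.98]
```

View pics/w17.png

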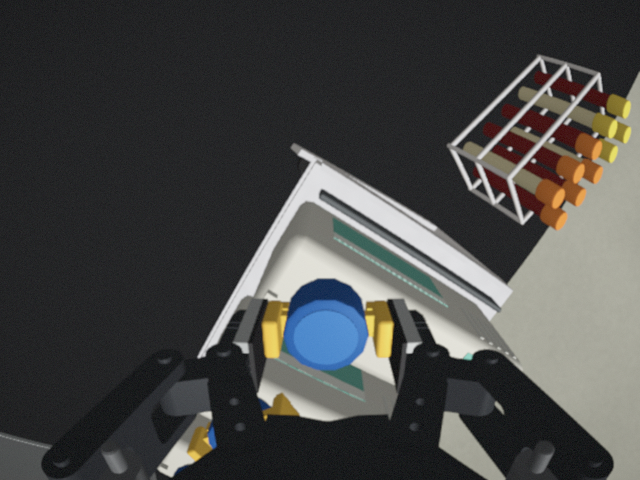

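The cap is at 0.56 rad (tabs at 31.9°) while the pack stayed put. I'll go on to the stop.

>>> servo_tool:
  motion:
    - [[0, 0, -0.08], [0, 0, 0], 0.42]
    - [[0, 0, -0.08], [0, 0, 0], 0.42]
    - [[0, 0, -0.08], [0, 0, 0], 0.42]
    - [[0, 0, -0.08], [0, 0, 0], 0.42]
    - [[0, 0, -0.08], [0, 0, 0], 0.42]
    - [[0, 0, -0.08], [0, 0, 0], 0.42]
    - [[0, 0, -0.06], [0, 0, 0], 0.42]
    - [[0, 0, -0.03], [0, 0, 0], 0.42]
    - [[0, 0, 0], [0, 0, 0], 0.42]
    - [[0, 0, 0], [0, 0, 0], 0.42]

```text
t: 40.05
ee_pos: [537.0, 76.4, 141.6]
tool_rot: [[-0.799, 0.333, 0.5], [0.395, 0.919, 0.02], [-0.453, 0.213, -0.866]]
ft_force: [-5.2, -0.5, 5.4]
gripper_width: 0.584
```

```bash
python3 rk.py w18; python3 -c "
from h import *
print(arm.state()['ft_torque'])"
```

```text
0 6771 y [-23.4  18.3] z 1.7 slope [ 0.003 -0.004  1.74 ] x [-76.   24.2]
1 2124 y [-23.5  19.6] z 1.5 slope [-0.015 -0.029  0.813] x [-273.3   -1.6]
2 1713 y [-21.3  20.8] z 1.4 slope [ 1.000e-03 -3.900e-02  1.677e+00] x [-76.7  34.5]
yel 828 [-50.8  -2.4  27.4] z [22.7 28.4 30.3] ((-46.94631576538086, -2.4609298706054688), (50.38162612915039, 19.14505386352539), 65.54570007324219)
blu 3738 [-50.   -3.4  26.8] z [24.4 27.  28.1] ((-47.62623596191406, -2.833629608154297), (31.69211769104004, 33.98619842529297), 51.30803298950195)
t 40.1 at [537.   76.4 141.6] w 0.579 F [-5.22 -0.06  5.55]
 target [566.8  79.4 202. ]  shift(tool,mm) [-49.9  25.6 -37.3]  in new axes [-56.1   1.9 -37.3]  rotvec [-0.0006  0.001  -0.4413] | 0.441
t 40.1 at [537.   76.4 141.6] w 0.579 F [-5.22 -0.06  5.55]
 target [536.3  76.4 143.9]  shift(tool,mm) [-0.5  0.3 -2.3]  in new axes [ 0.1  0.6 -2.3]  rotvec [3.0000e-04 1.2000e-03 1.1295e+00] | 1.129
[ 0.01 -0.43 -0.65  0.83  0.01  0.41]
[ 0.03438565  0.88643725 -0.14026106]
```

View pics/w18.png

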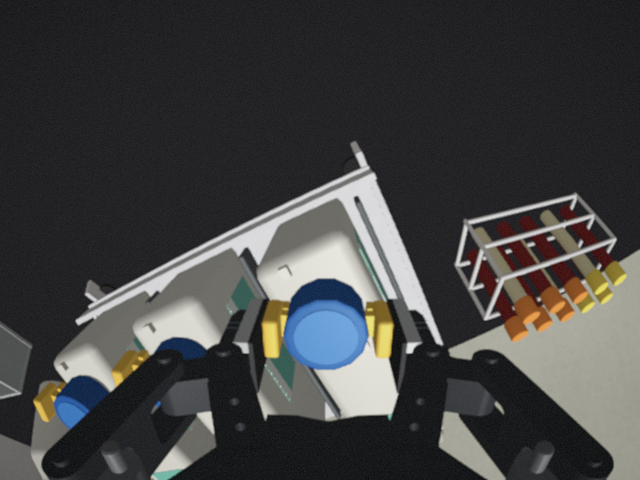

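The tabs are at 65.5° (about 1.13 rad by the tool), at the stop. One small push more, then open slightly and back off along the cap axis.

>>> servo_tool:
  motion:
    - [[0, 0, -0.03], [0, 0, 0], 0.42]
    - [[0, 0, 0], [0, 0, 0], 0.42]
    - [[0, 0, 0.03], [0, 0, 0], 0.42]
    - [[0, 0, 0], [0, 0, 0], 0.25]
    - [[0, 0, 0], [0, 0, 0], 0.25]
    - [[0, 0, 0], [0, 0, 0], 0.25]
    - [[0, 0, 0], [0, 0, -0.01], 0.25]
    - [[0, 0, 0], [0, 0, -0.02], 0.25]
    - [[0, 0, 0], [0, 0, -0.04], 0.25]
    - [[0, 0, 0], [0, 0, -0.04], 0.25]
    - [[0, 0, 0], [0, 0, -0.03], 0.25]
    - [[0, 0, 0], [0, 0, 0], 0.25]
    - [[0, 0, 0], [0, 0, 0], 0.25]

```text
t: 41.72
ee_pos: [466.8, 73.6, 261.6]
tool_rot: [[-0.8, 0.332, 0.5], [0.394, 0.919, 0.02], [-0.452, 0.213, -0.866]]
ft_force: [0.4, -0.3, -0.9]
gripper_width: 0.752
```

```bash
python3 rk.py w19
python3 - <<'E'
from h import *
p,d=cams.snapshot("top"); save("t19",p[120:330,190:550],2)
E
```

```text
0 5772 y [-23.   19.9] z 1.8 slope [ 0.003 -0.003  1.71 ] x [-76.8  67.9]
1 4834 y [-23.3  19. ] z 1.9 slope [ 0.002 -0.014  1.908] x [-284.4   66.9]
2 1738 y [-22.   20.8] z 1.3 slope [-0.002 -0.025  1.359] x [-283.6   68.4]
yel 119 [-54.9  -5.4  27.9] z [23.5 28.6 30.1] ((-49.76667022705078, -2.9262771606445312), (58.83380126953125, 15.403971672058105), 63.354148864746094)
blu 1433 [-49.9  -2.1  27.1] z [25.5 27.2 28.4] ((-49.2011833190918, -2.590353012084961), (30.98705291748047, 31.327632904052734), 63.90166473388672)
t 41.77 at [466.6  73.6 260.5] w 0.749 F [0.03 0.04 0.07]
 target [566.8  79.4 202. ]  shift(tool,mm) [-51.5  26.3 100.8]  in new axes [-57.6   1.7 100.9]  rotvec [-0.001  -0.0017 -0.4406] | 0.441
t 41.77 at [466.6  73.6 260.5] w 0.749 F [0.03 0.04 0.07]
 target [536.3  76.4 143.9]  shift(tool,mm) [ -2.1   1.  135.9]  in new axes [-1.000e-01  2.100e+00  1.359e+02]  rotvec [-2.0000e-03 -5.0000e-04  1.1302e+00] | 1.13
[ 0.   -0.64 -0.54  1.16  0.02  0.41]
```

View pics/w19.png

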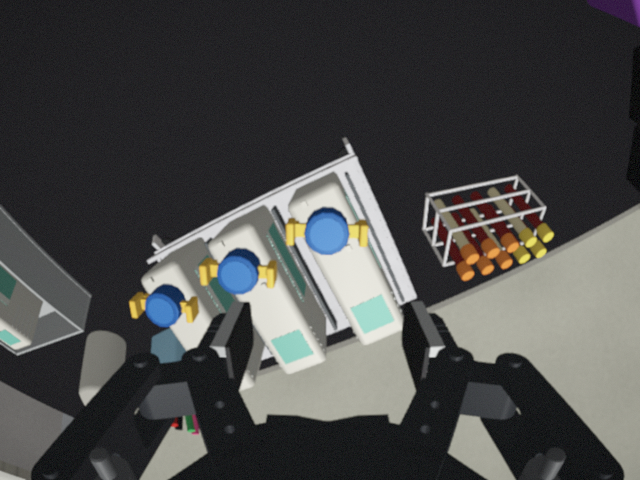

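View pics/t19.png

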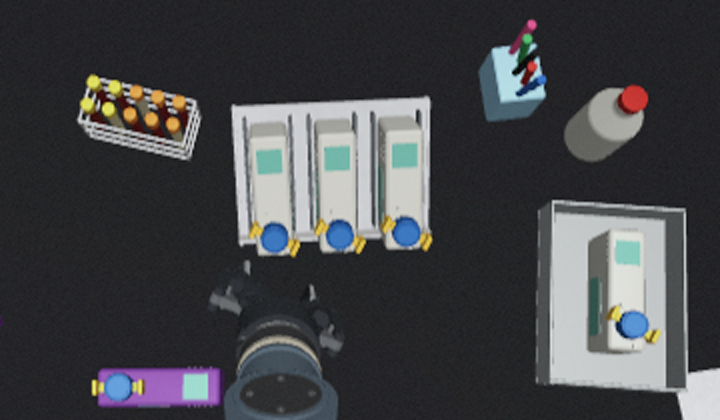

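Everything agrees: the fresh cap's tabs are parallel to the open neighbours at 63.4° (1.106 rad). All three packs are flush and the run-out pack is in the crate. Handing in.

```bash
python3 -c "
from plant import job
print(job.close_job())"
```

```text
the job is handed in; nothing more can be done
None
```

The job is done and handed in at about 42 s of the 72 s; the hand-in gave no verdict.

- **Run-out pack:** I lifted each rack pack about 10 mm and read the wrist force: about 4.2 N (y≈−78), 3.9 N (middle) and 1.4 N (y≈+80). The light one at y≈+80 now stands upright near the middle of the returns crate. The two full packs are back within about 2 mm of where they stood.
- **Fresh pack:** It sits in the free place with the cap at the low end. The cap was still shut when I let go. The last wrist picture shows it flat at its neighbours' height.
- **Cap:** I squeezed the tabs to about 49 mm and turned the cap anticlockwise. The tabs now measure 63.4° (1.106 rad) against the stop at 1.10 rad, parallel to the open neighbours.
- **Checks that disagreed slightly:**
  - The wrist and top cameras differ by about 2 mm.
  - The fresh pack met the seat 2 mm earlier than I had worked out.
  - It was let go about 3 mm up the slope, then slid about 4 mm down to the lip while the cap was squeezed and turned.
- **Everything else:** The last top picture shows the tube rack, pen pot and wash bottle standing with no visible change. I never touched the purple look-alikes, and the gripper was clear of everything at hand-in.

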